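Make up a clock's driving weight on the sprung scale

TASK

Make up the driving weight on the sprung scale: its pan already carries a brass shell, and the pointer must come to rest between the two black marks. Turn the weight stand by its crank until the brass weight that suits stands at the open front, set that weight upright on the pan, and if the pan is still too high add the aluminium bars until the pointer is between the marks. The scale is delicate: ease every piece down until the pan carries it before letting go, so that the pan never drops or springs up, and do not disturb the other things on the bench.

Things in the scene. Friction and masses are not known exactly. Their poses are not given: they have to be found in the camera images.
- pan (a joint): how far the scale's pan has sunk from its start, in m: 0 as it rests at the start under the brass shell alone, growing as it sinks straight down, stops at -0.030 and 0.075. It sinks about 6.25 mm per 100 g (157 N/m, lightly damped).
- pan_mid (a point): free place for a brass weight, on the top surface of the pan (moves with it). The pan is a level steel tray 120 mm (x) by 260 mm (y), with a rim 4 mm high; the scale's x and y axes are this point's axes. The fixed brass shell, 70 mm across and 66 mm high, stands 100 mm towards -y; the 240 mm long, 60 mm high housing is below.
- pan_end (a point): middle of the free place for bars (both fit side by side, 60 mm apart along x), on the pan's top surface, 68 mm towards +y from pan_mid.
- pointer (a point): tip of the thin black pointer on the pan's -y end, 3 mm below the pan's top surface.
- target (a point): point midway between the two black marks of the steel marker, which is set at a different height each time on the white index post (217 mm high, at the -y end of the scale) and must stay as set. The marks are 12 mm apart centre to centre (9 mm clear); the 2 mm thick pointer is between them when it is level with this point give or take 3.5 mm. At the start the pointer is 17 to 39 mm too high.
- turntable (a joint): turn of the weight stand's round turntable, rad, counter-clockwise from above, range -3.6 to 3.6; 0 when its empty bay is at the open front. Four bays 90 degrees apart, 90 mm from the axis; three hold one brass weight each, in any order and up to 0.2 rad off the middle of the bay. It has a 6 mm rim and 14 mm strips between the bays; the weights merely stand on it, so a jerky or fast turn topples them. It stays where it is left.
- stand_hub (a point): point on the turntable's vertical axis, at the height of the surface on which the weights stand (30 mm above the bench). The turntable has a radius of 120 mm. Its own -x points to the open front. A clear roof 160 mm above the bench, on thin posts at a radius of about 130 to 145 mm, covers everything from 33 mm in front of the axis backwards.
- stand_front (a point): the place, at the height of the surface on which the weights stand, where a bay is at the open front and its weight can be lifted out from above.
- crank (a point): middle of the round part of the upright crank handle, a black peg 18 mm thick and 60 mm tall (182 to 242 mm above the bench), 65 mm from the axis on an arm just above the clear cover; this point is 218 mm above the bench. It turns with the turntable and is on the same side as the empty bay. About 1.5 N moves it.
- small_mid (a point): centre of the small clock weight: a brass cylinder 36 mm thick and 46 mm tall with a thin wire loop 14 mm high on its top face; this point is on its axis, 23 mm above its foot. Mass about 300 g (up to 6 % off). z along its axis, up.
- medium_mid (a point): centre of the medium clock weight: a brass cylinder 36 mm thick and 66 mm tall with a thin wire loop 14 mm high on its top face; this point is on its axis, 33 mm above its foot. Mass about 430 g (up to 6 % off). z along its axis, up.
- large_mid (a point): centre of the large clock weight: a brass cylinder 36 mm thick and 90 mm tall with a thin wire loop 14 mm high on its top face; this point is on its axis, 45 mm above its foot. Mass about 560 g (up to 6 % off). z along its axis, up.
- bar_a_mid (a point): centre of an aluminium trim bar (a) 18 mm (its x) by 60 mm (its y) by 28 mm high, lying on the bench; mass about 85 g (up to 5 % off).
- bar_b_mid (a point): centre of an aluminium trim bar (b) 18 mm (its x) by 60 mm (its y) by 28 mm high, lying on the bench; mass about 85 g (up to 5 % off).
- blower: bystander: red rubber blower, 68 mm across, 130 mm tall; origin under it
- loupe: bystander: black eye loupe, 42 mm across, 45 mm high; origin under it
- driver: bystander: screwdriver 130 mm long lying on the bench
- oil: bystander: amber bottle, 56 mm across, 130 mm tall; origin under it
- vise: bystander: small steel movement vise 60 x 50 x 50 mm; origin under it

How it is judged:
On the way:
1. a brass weight from the stand stands upright on the pan (((z of small_mid in the frame of pan_mid between 0.019 and 0.027 m and horizontal distance between small_mid and pan_mid below 0.16 m and angle between small_mid's own z axis and vertical below 0.1 rad) or (z of medium_mid in the frame of pan_mid between 0.029 and 0.037 m and horizontal distance between medium_mid and pan_mid below 0.16 m and angle between medium_mid's own z axis and vertical below 0.1 rad) or (z of large_mid in the frame of pan_mid between 0.041 and 0.049 m and horizontal distance between large_mid and pan_mid below 0.16 m and angle between large_mid's own z axis and vertical below 0.1 rad))), for 0.2 s.
At the end, for the whole second after the job is handed in: The pan rests with the pointer between the marks (within 3.5 mm of level with the point midway between them), still (under 10 mm/s), with at least one brass weight standing upright (within 0.1 rad) on it (z of pointer in the frame of target between -0.0035 and 0.0035 m and velocity of joint pan between -0.01 and 0.01 m/s and ((z of small_mid in the frame of pan_mid between 0.019 and 0.027 m and horizontal distance between small_mid and pan_mid below 0.16 m and angle between small_mid's own z axis and vertical below 0.1 rad) or (z of medium_mid in the frame of pan_mid between 0.029 and 0.037 m and horizontal distance between medium_mid and pan_mid below 0.16 m and angle between medium_mid's own z axis and vertical below 0.1 rad) or (z of large_mid in the frame of pan_mid between 0.041 and 0.049 m and horizontal distance between large_mid and pan_mid below 0.16 m and angle between large_mid's own z axis and vertical below 0.1 rad))); the robot touches nothing.
It fails at once if the pan drops or springs up (faster than 0.08 m/s) (velocity of joint pan above 0.08 m/s or velocity of joint pan below -0.08 m/s).
It fails at once if the marker is shifted by more than 3 mm (distance of target from where it was at the start of the episode above 0.003 m).
It fails at once if a bystander is moved by more than 40 mm (distance of any of blower, loupe, driver, oil, vise from where it was at the start of the episode above 0.04 m).
It also fails if it takes over 72 s, if anything falls off the work surface, if the arm or the gripper's body presses on something with over 40 N, if the wrist force passes 120 N, or if a joint passes its speed limit or range.

ROBOT

A 7-joint arm with a two-finger parallel gripper is mounted at the origin on the work surface. World frame = base frame: x ahead of the robot, y to its left, z up, the work surface at z = 0. Lengths are in m, angles in rad, forces in N, time in s.
With the tool pointing down it reaches from about 0.425 to 0.875 m from the base axis. Payload 4.7 kg.
Tool frame: the origin (TCP) lies where the fingers leave the gripper's body, on its centre line; the fingertips stand 70 mm ahead of it and the grasp point (between the pads) lies 51 mm ahead of it; z points along the fingers, y is the line along which they close (so a half turn about z gives the same grasp; the last joint's range is limited). The gripper opens to 87 mm and grips with 3 to 60 N. Pads are 19 mm wide; open, the fingers measure 117 mm over their backs; the gripper's body (75 mm by 190 mm) begins 51 mm behind the grasp point.
Start: joints at [-1.256, 0.321, -0.07, 1.45, 0.023, 1.371, -0.057], TCP at [0.193, 0.621, 0.292] pointing down, gripper open.
Joint ranges: [-2.86, 2.86], [-0.3, 2.09], [-1.38, 1.24], [0.06, 2.45], [-1.56, 4.7], [0.09, 2.05], [-2.69, 2.69]. Speed limits (rad/s): [2.57, 2.57, 3.14, 3.14, 3.14, 3.14, 3.14].

INTERFACE

Orientations are given as a rotation vector (axis times angle).
In Python, from bench import get_state, get_image, get_calibration, close_job gives the robot as it stands.
- The arm moves only by the tool send_rows, never from a script. Its argument "rows" is a list of rows, each an object of numbers: "hand": the finger opening in mm, from 0 to 87; "x", "y", "z": the shift along the world's x, y, z in mm; "roll": the turn about the world's z in degrees. A call has 1 to 10 rows; each row shifts and turns the commanded pose from where the row before left it; what a row does not reach is not made up. A row lasts 1/10 s, in which the tool goes at most 50 mm and 8.59 degrees, less where a joint would pass 70% of its speed; a pose out of reach is approached as far as the arm can. A call is refused whole if a number of a shift passes 50 or a number of a turn 8.59, either way. A call with a gripper value outside its range is refused whole. The fingers move at their own pace and stop on an object; "force" is the grip in N (left out, the last holds). Time passes only in rows, so rows that do not move let the fingers close. It gives the time, the measured TCP pose, the force, the opening and the grip force at its end, in the units of the state.
- get_state(): the state, without advancing time (a new reading comes with each control period).
- get_image(name): name is "scene" or "side" or "wrist"; returns the picture (384x512x3 uint8, blue, green, red); there is no depth.
- get_calibration(name): a dict with "mtx" (3x3 intrinsics, pixels), "D" ([k1, k2, p1, p2, k3] as OpenCV has them; the pictures are not rectified), "world_from_camera" (4x4, takes a point from camera to world coordinates). Camera axes: x right, y down, z forward; pixel columns grow to the right and rows downward; lengths in m; the calibration is good to about 2 mm. A picture is of the moment at which its call begins: read the wrist's pose just before it. get_calibration takes no time and is no camera call; for the wrist camera it gives the pose at the moment of the call.
- close_job(): hands the job in; it is judged then, once.
The state is a dict: "time": time; "joint_positions": joint angles; "qd": joint speeds; "joint_torque": joint torques, N m; "position": TCP position; "tool_rot": TCP orientation; "ft_force": force on the tool from outside, world axes, zero at the start; "torque": the same for the moment, N m; "grip_width": opening from 0.0 (shut) to 1.0 (fully open); "grip_force": force on a finger pad.
Only numpy, scipy, OpenCV 4.12 (cv2) and the standard library are available. Lean on these libraries where they do the work, as an engineer would, in place of code of your own. Each camera call takes 0.05 s, during which the arm holds its last target. There are 200 camera calls.

## Working session

There is one attempt and no reset: what is moved stays moved. The work goes in short steps, Python scripts to look and compute and a tool call to move; the robot and the scene stay as the last step left them, time stands still between calls to the robot, and variables do not carry over. Pictures are saved under pics/ and viewed, at most 10 in all, crops included, and the job is handed in when it is done.

Besides the shell and the picture viewer there is one more tool, called by a JSON object that holds its "op" and its "data", one argument or row to a line. send_rows: Moves the arm, as the interface text tells. Its arguments: {"type":"object","properties":{"rows":{"type":"array","items":{"type":"object","properties":{"hand":{"type":"number"},"x":{"type":"number"},"y":{"type":"number"},"z":{"type":"number"},"roll":{"type":"number"}}}},"force":{"type":"number"}},"required":["rows"]}

```bash
mkdir -p pics; cat > h.py <<'E'
import numpy as np, cv2
from bench import get_state, get_image, get_calibration, close_job
def ray(c,px):
    K=np.array(c["mtx"]);D=np.array(c["D"]);T=np.array(c["world_from_camera"])
    p=cv2.undistortPoints(np.array(px,float).reshape(-1,1,2),K,D).reshape(-1,2)
    d=np.c_[p,np.ones(len(p))]@T[:3,:3].T
    return T[:3,3],d
def at_z(c,px,z):
    o,d=ray(c,px); z=np.asarray(z,float)
    return o+d*((z-o[2])/d[:,2])[:,None]
def proj(c,P):
    T=np.linalg.inv(np.array(c["world_from_camera"]))
    r,_=cv2.Rodrigues(T[:3,:3])
    return cv2.projectPoints(np.array(P,float).reshape(-1,1,3),r,T[:3,3],np.array(c["mtx"]),np.array(c["D"]))[0].reshape(-1,2)
def tri(c1,p1,c2,p2):
    o1,d1=ray(c1,p1);o2,d2=ray(c2,p2);out=[]
    for a,b in zip(d1,d2):
        s=np.linalg.lstsq(np.c_[a,-b],o2-o1,rcond=None)[0]
        out.append(((o1+a*s[0])+(o2+b*s[1]))/2)
    return np.array(out)
E
python3 - <<'E'
from h import *
s=get_state();print(s)
for n in("scene","side"):
    im=get_image(n);cv2.imwrite(f"pics/{n}0.png",im);c=get_calibration(n);print(n,np.round(c["world_from_camera"],3).tolist(),np.round(c["mtx"],1).tolist())
    cv2.imwrite(f"pics/{n}0b.png",cv2.resize(im,(800,600),interpolation=cv2.INTER_CUBIC))
E
```

```text
{'time': 0.0, 'joint_positions': array([-1.25586338,  0.32182279, -0.07006024,  1.45167153,  0.02258495,
        1.37081461, -0.05692414]), 'qd': array([-1.23216444e-03,  3.48117866e-04,  1.21836294e-03,  7.07397084e-04,
       -1.55850986e-05, -5.73341014e-04,  2.55413416e-04]), 'joint_torque': array([ 2.94457623e-04, -4.91282487e+01, -4.03881753e-01, -3.12533391e+01,
       -6.40847068e-02,  4.36048291e-02,  1.55431999e-04]), 'position': array([0.19253078, 0.62038633, 0.29116308]), 'tool_rot': array([-4.70768473e-01, -3.10591876e+00,  3.01531784e-03]), 'ft_force': array([ 0.20978479, -0.03455145,  0.70994988]), 'torque': array([-0.00639417,  0.0062442 ,  0.01625417]), 'grip_force': 0.0, 'grip_width': 1.0037310729906797}
scene [[0.399, 0.734, -0.55, 1.21], [0.917, -0.324, 0.233, -0.304], [-0.007, -0.598, -0.802, 1.086], [0.0, 0.0, 0.0, 1.0]] [[481.0, 0.0, 259.1], [0.0, 481.0, 184.2], [0.0, 0.0, 1.0]]
side [[-0.953, 0.19, -0.237, 0.873], [0.303, 0.531, -0.791, 0.954], [-0.024, -0.826, -0.563, 0.872], [0.0, 0.0, 0.0, 1.0]] [[486.2, 0.0, 252.7], [0.0, 486.2, 194.8], [0.0, 0.0, 1.0]]
```

View pics/scene0b.png

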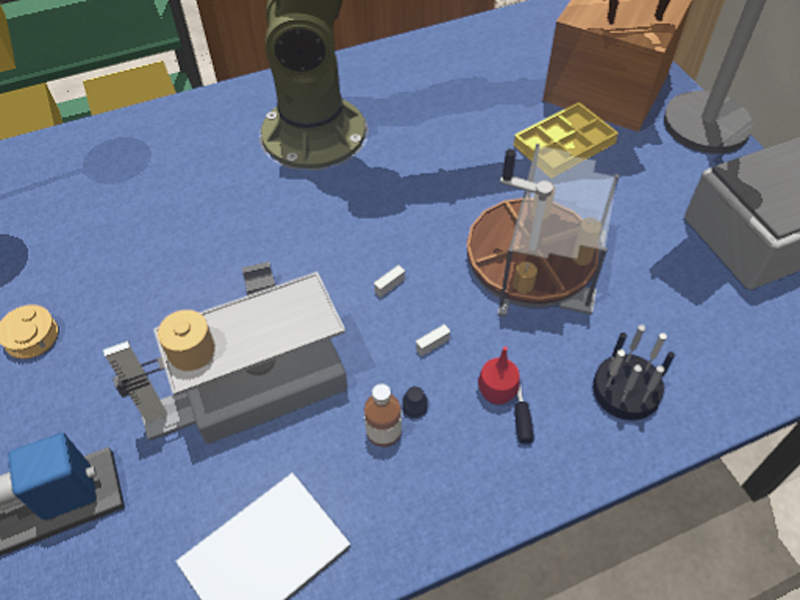

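View pics/side0b.png

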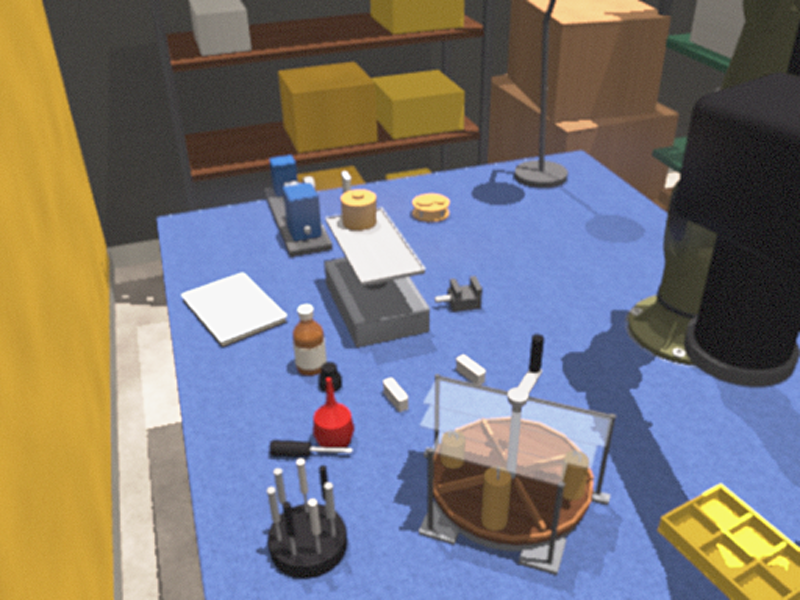

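The scene view shows the scale on the left, with its shell top at about (185,325) and its marker at about (130,380). The stand is on the right with its crank at (511,152), and the bars are at (390,280) and (433,340). The side view shows three weights on the turntable, at (452,450) short, (497,498) tall and (577,475) medium.

```bash
python3 - <<'E'
from h import *
cs=get_calibration("scene");cd=get_calibration("side");k=1/1.5625
S=np.array([[185,325],[318,274],[344,328],[155,328],[543,186],[510,153]])*k
D=np.array([[359,199],[423,268],[352,281],[388,209],[517,397],[538,338]])*k
for n,p in zip("shelltop panA panB panC? hubtop cranktop".split(),tri(cs,S,cd,D)):print(n,p.round(3))
# turntable rim extremes scene, z .036
print("TT",at_z(cs,np.array([[468,250],[602,250],[535,198],[535,300]])*k,[.036]*4).round(3))
print("TTside",at_z(cd,np.array([[431,480],[592,480],[512,420],[512,540]])*k,[.036]*4).round(3))
print("bars",at_z(cs,np.array([[390,277],[433,337]])*k,[.028]*2).round(3),at_z(cd,np.array([[471,367],[396,391]])*k,[.028]*2).round(3))
print("wfoot side",at_z(cd,np.array([[452,464],[497,524],[577,495]])*k,[.03]*3).round(3))
print("blower",at_z(cs,np.array([[500,395]])*k,[0]),"oil",at_z(cs,np.array([[383,435]])*k,[0]),"loupe",at_z(cs,np.array([[415,408]])*k,[0]), "vise",at_z(cs,np.array([[258,280]])*k,[0.03]))
print(proj(cs,[[.19,.62,.29],[0,0,0]])/k)
for n,x0,y0,x1,y1,f in(("scene",60,190,230,300,5),("side",260,200,400,370,4)):
    im=cv2.imread(f"pics/{n}0.png")[y0:y1,x0:x1];im=cv2.resize(im,None,fx=(f if n=="side" else 4.6),fy=(3.5 if n=="side" else 4.6),interpolation=cv2.INTER_CUBIC);cv2.imwrite(f"pics/{n}0c.png",im[:600,:800])
E
```

```text
shelltop [ 0.544 -0.358  0.206]
panA [ 0.489 -0.147  0.154]
panB [ 0.614 -0.146  0.16 ]
panC? [ 0.476 -0.406  0.144]
hubtop [0.491 0.253 0.182]
cranktop [0.444 0.208 0.237]
TT [[0.457 0.14  0.036]
 [0.555 0.361 0.036]
 [0.393 0.314 0.036]
 [0.603 0.196 0.036]]
TTside [[0.609 0.231 0.036]
 [0.388 0.308 0.036]
 [0.444 0.154 0.036]
 [0.543 0.368 0.036]]
bars [[ 0.451 -0.011  0.028]
 [ 0.597  0.006  0.028]] [[ 0.451 -0.001  0.028]
 [ 0.594  0.017  0.028]]
wfoot side [[0.566 0.206 0.03 ]
 [0.548 0.332 0.03 ]
 [0.419 0.322 0.03 ]]
blower [[0.72638273 0.06656429 0.        ]] oil [[ 0.71532164 -0.13503383  0.        ]] loupe [[ 0.69228458 -0.06970113  0.        ]] vise [[ 0.36413824 -0.22808174  0.03      ]]
[[641.70267878 -15.24334386]
 [313.39151301 130.39171523]]
```

View pics/scene0c.png

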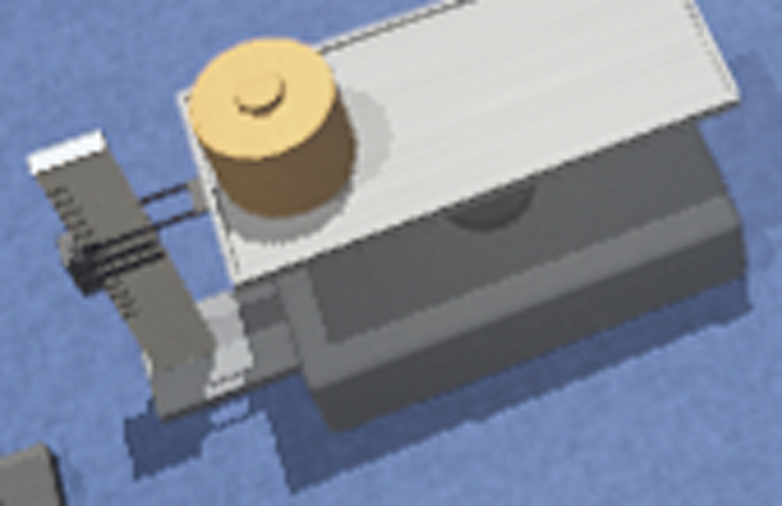

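View pics/side0c.png

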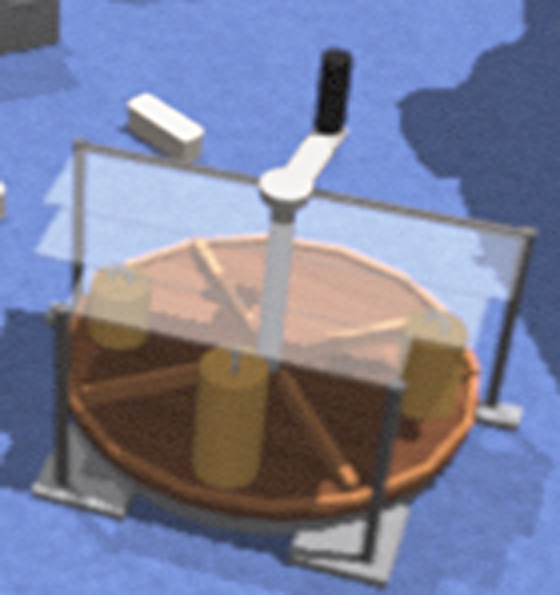

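```bash
python3 - <<'E'
from h import *
cs=get_calibration("scene");cd=get_calibration("side");k=1/1.5625
print(at_z(cs,np.array([[537,148],[617,178],[513,250]])*k,[.16]*3).round(3).tolist())
print(at_z(cd,np.array([[437,380],[612,415],[430,455],[560,481]])*k,[.16]*4).round(3).tolist())
c=get_calibration("wrist");s=get_state();T=np.array(c["world_from_camera"])
a=s["tool_rot"];R=cv2.Rodrigues(a)[0];print("tool",R.round(3).tolist())
print("cam in tool",(R.T@(T[:3,3]-s["position"])).round(3),(R.T@T[:3,:3]).round(3).tolist(),c["mtx"])
E
```

```text
[[0.384, 0.304, 0.16], [0.505, 0.393, 0.16], [0.575, 0.153, 0.16]]
[[0.574, 0.16, 0.16], [0.375, 0.309, 0.16], [0.635, 0.298, 0.16], [0.498, 0.392, 0.16]]
tool [[-0.955, 0.296, -0.0], [0.296, 0.955, -0.002], [-0.0, -0.002, -1.0]]
cam in tool [ 0.067  0.    -0.093] [[0.0, -0.97, -0.244], [1.0, 0.0, 0.001], [-0.0, -0.244, 0.97]] [[341.68244004   0.         261.35502192]
 [  0.         341.68244004 194.42980051]
 [  0.           0.           1.        ]]
```

{"op": "send_rows", "data": {
  "rows": [
    {"x":26,"y":-34,"z":8,"roll":-7.3},
    {"x":26,"y":-34,"z":8,"roll":-7.3},
    {"x":26,"y":-34,"z":8,"roll":-7.3},
    {"x":26,"y":-34,"z":8,"roll":-7.3},
    {"x":26,"y":-34,"z":8,"roll":-7.3},
    {"x":26,"y":-34,"z":8,"roll":-7.3},
    {"x":26,"y":-34,"z":8,"roll":-7.3},
    {"x":26,"y":-34,"z":8,"roll":-7.3},
    {"x":13,"y":-39,"roll":-7.3},
    {"x":13,"y":-39,"roll":-7}
  ]
}}

```text
schema error: expected keys hand, x, y, z, roll
```

{"op": "send_rows", "data": {
  "rows": [
    {"x":13,"y":-39},
    {"x":13,"y":-39},
    {"x":13,"y":-39},
    {"x":13,"y":-39},
    {"x":13,"y":-39},
    {"x":13,"y":-39},
    {"x":13,"y":-39},
    {"x":13,"y":-40},
    {"x":13,"y":-40},
    {"x":12,"y":-40}
  ]
}}

```text
schema error: expected keys hand, x, y, z, roll
```

{"op": "send_rows", "data": {
  "rows": [
    {"x":13,"y":-40},
    {"x":12,"y":-40},
    {"x":12,"y":-40},
    {"x":12,"y":-40,"z":-15},
    {"x":6,"y":-15,"z":-15},
    {},
    {}
  ]
}}

```text
schema error: expected keys hand, x, y, z, roll
```

All keys are needed in every row.

{"op": "send_rows", "data": {
  "rows": [
    {"hand":87,"x":26,"y":-34,"z":8,"roll":-7.3},
    {"hand":87,"x":26,"y":-34,"z":8,"roll":-7.3},
    {"hand":87,"x":26,"y":-34,"z":8,"roll":-7.3},
    {"hand":87,"x":26,"y":-34,"z":8,"roll":-7.3},
    {"hand":87,"x":26,"y":-34,"z":8,"roll":-7.3},
    {"hand":87,"x":26,"y":-34,"z":8,"roll":-7.3},
    {"hand":87,"x":26,"y":-34,"z":8,"roll":-7.3},
    {"hand":87,"x":26,"y":-34,"z":8,"roll":-7.3},
    {"hand":87,"x":13,"y":-39,"z":0,"roll":-7.3},
    {"hand":87,"x":13,"y":-39,"z":0,"roll":-7}
  ]
}}

```text
time: 1.1
position: [0.4272, 0.269, 0.3561]
tool_rot: [2.226, 2.216, -0.0]
ft_force: [1.3, -0.3, -0.2]
grip_width: 1.001
grip_force: 0.0
```

{"op": "send_rows", "data": {
  "rows": [
    {"hand":87,"x":13,"y":-39,"z":0,"roll":0},
    {"hand":87,"x":13,"y":-39,"z":0,"roll":0},
    {"hand":87,"x":13,"y":-39,"z":0,"roll":0},
    {"hand":87,"x":13,"y":-39,"z":0,"roll":0},
    {"hand":87,"x":13,"y":-39,"z":0,"roll":0},
    {"hand":87,"x":13,"y":-39,"z":0,"roll":0},
    {"hand":87,"x":13,"y":-39,"z":0,"roll":0},
    {"hand":87,"x":13,"y":-40,"z":0,"roll":0},
    {"hand":87,"x":12,"y":-40,"z":0,"roll":0},
    {"hand":87,"x":12,"y":-40,"z":0,"roll":0}
  ]
}}

```text
time: 2.1
position: [0.5547, -0.1237, 0.3561]
tool_rot: [-2.22, -2.223, -0.0]
ft_force: [0.6, 0.9, -0.4]
grip_width: 0.997
grip_force: 0.0
```

{"op": "send_rows", "data": {
  "rows": [
    {"hand":87,"x":12,"y":-40,"z":0,"roll":0},
    {"hand":87,"x":12,"y":-40,"z":0,"roll":0},
    {"hand":87,"x":12,"y":-40,"z":0,"roll":0},
    {"hand":87,"x":12,"y":-40,"z":-15,"roll":0},
    {"hand":87,"x":6,"y":-15,"z":-15,"roll":0},
    {"hand":87,"x":0,"y":0,"z":0,"roll":0},
    {"hand":87,"x":0,"y":0,"z":0,"roll":0}
  ]
}}

```text
time: 2.8
position: [0.6084, -0.2967, 0.3256]
tool_rot: [-2.219, -2.221, 0.001]
ft_force: [-0.1, 0.6, 0.9]
grip_width: 1.001
grip_force: 0.0
```

```bash
cat > snap.py <<'E'
import sys,pickle
from h import *
n=sys.argv[1];s=get_state();c=get_calibration("wrist");im=get_image("wrist")
cv2.imwrite(f"pics/{n}.png",im);cv2.imwrite(f"pics/{n}b.png",cv2.resize(im,(800,600),interpolation=cv2.INTER_CUBIC));pickle.dump(c,open(f"{n}.pkl","wb"))
R=cv2.Rodrigues(s["tool_rot"])[0]
print(s["time"],s["position"].round(4),"toolyaw",np.degrees(np.arctan2(R[1,1],R[0,1])).round(1),s["grip_width"],s["ft_force"].round(1))
E
python3 snap.py w1
```

```text
2.8 [ 0.6084 -0.2967  0.3256] toolyaw 0.1 1.0013655179000551 [-0.1  0.6  0.9]
```

{"op": "send_rows", "data": {
  "rows": [
    {"hand":87,"x":-40,"y":0,"z":0,"roll":0},
    {"hand":87,"x":-40,"y":0,"z":0,"roll":0},
    {"hand":87,"x":-40,"y":0,"z":0,"roll":0},
    {"hand":87,"x":-40,"y":0,"z":0,"roll":0},
    {"hand":87,"x":0,"y":0,"z":0,"roll":0},
    {"hand":87,"x":0,"y":0,"z":0,"roll":0}
  ]
}}

```text
time: 3.45
position: [0.4488, -0.2961, 0.3278]
tool_rot: [2.217, 2.223, 0.008]
ft_force: [1.0, 0.7, 0.2]
grip_width: 0.999
grip_force: 0.0
```

```bash
python3 snap.py w2; python3 -c "
from h import *
a=cv2.imread('pics/w1b.png');b=cv2.imread('pics/w2b.png')
cv2.imwrite('pics/w12.png',np.hstack([cv2.resize(a,(400,300)),cv2.resize(b,(400,300))]))"
```

```text
3.45 [ 0.4488 -0.2961  0.3278] toolyaw 0.2 0.9987669244498973 [1.  0.7 0.2]
```

View pics/w12.png

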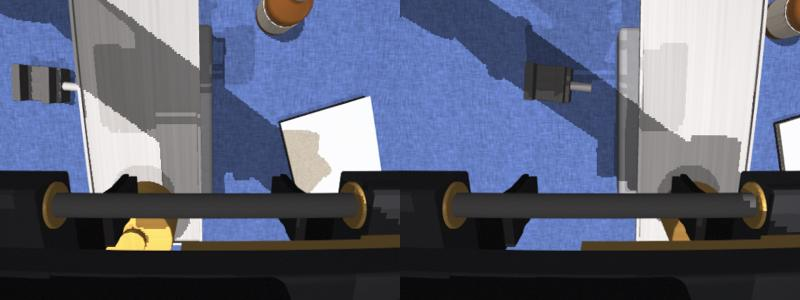

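The gripper hides the lower half of the wrist picture and the shell covers the pointer. I'll move 160 mm further towards -y so the pointer falls in the upper half of the image.

{"op": "send_rows", "data": {
  "rows": [
    {"hand":87,"x":-6,"y":-40,"z":0,"roll":0},
    {"hand":87,"x":-6,"y":-40,"z":0,"roll":0},
    {"hand":87,"x":-6,"y":-40,"z":0,"roll":0},
    {"hand":87,"x":-6,"y":-40,"z":0,"roll":0},
    {"hand":87,"x":0,"y":0,"z":0,"roll":0},
    {"hand":87,"x":0,"y":0,"z":0,"roll":0}
  ]
}}

```text
time: 4.1
position: [0.4255, -0.4576, 0.3254]
tool_rot: [-2.22, -2.221, 0.003]
ft_force: [-0.5, 0.1, 0.2]
grip_width: 1.005
grip_force: 0.0
```

```bash
python3 snap.py w3
```

```text
4.1 [ 0.4255 -0.4576  0.3254] toolyaw 0.0 1.0051873440639412 [-0.5  0.1  0.2]
```

{"op": "send_rows", "data": {
  "rows": [
    {"hand":87,"x":42,"y":0,"z":0,"roll":0},
    {"hand":87,"x":42,"y":0,"z":0,"roll":0},
    {"hand":87,"x":42,"y":0,"z":0,"roll":0},
    {"hand":87,"x":42,"y":0,"z":0,"roll":0},
    {"hand":87,"x":42,"y":0,"z":0,"roll":0},
    {"hand":87,"x":42,"y":0,"z":0,"roll":0},
    {"hand":87,"x":0,"y":0,"z":0,"roll":0},
    {"hand":87,"x":0,"y":0,"z":0,"roll":0}
  ]
}}

```text
time: 4.95
position: [0.679, -0.4542, 0.3244]
tool_rot: [-2.213, -2.227, 0.0]
ft_force: [-1.0, 0.6, 1.0]
grip_width: 1.001
grip_force: 0.0
```

```bash
python3 snap.py w4; python3 -c "
from h import *
a=cv2.imread('pics/w3.png');b=cv2.imread('pics/w4.png')
cv2.imwrite('pics/w34.png',np.vstack([cv2.resize(i[:230],(655,295),interpolation=cv2.INTER_CUBIC) for i in (a,b)]))"
```

```text
4.95 [ 0.679  -0.4542  0.3244] toolyaw 0.4 1.0014648269386173 [-1.   0.6  1. ]
```

View pics/w34.png

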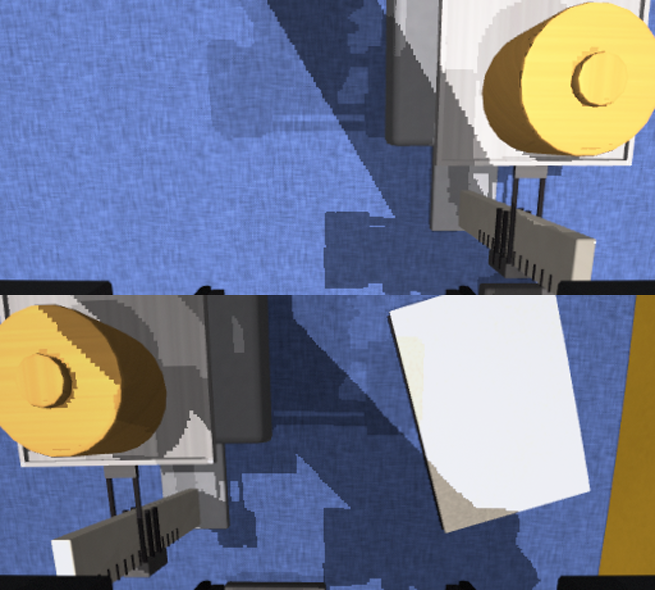

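```bash
python3 -c "
from h import *
a=cv2.imread('pics/w3.png')[118:226,355:475];b=cv2.imread('pics/w4.png')[118:226,30:150]
cv2.imwrite('pics/z34.png',np.hstack([cv2.resize(i,(390,594),fx=0,fy=0,interpolation=cv2.INTER_CUBIC) if 0 else cv2.resize(i,None,fx=3.3,fy=5.5,interpolation=cv2.INTER_CUBIC) for i in (a,b)]))"
```

```text
(no output)
```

View pics/z34.png

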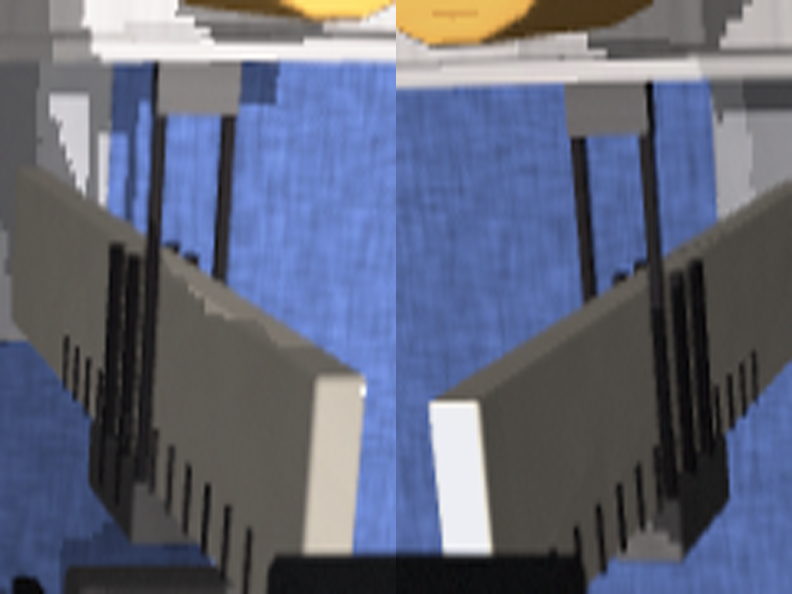

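```bash
python3 - <<'E'
from h import *
for n,rows,c0,c1 in(("w3",(146,150,154,158,172,176,180,184,188),380,430),("w4",(148,152,156,160,176,180,184,188,192),76,130)):
    g=cv2.cvtColor(cv2.imread(f"pics/{n}.png"),cv2.COLOR_BGR2GRAY)
    for r in rows: print(n,r,c0,' '.join(map(str,g[r,c0:c1])))
E
```

```text
w3 146 380 206 198 117 117 140 208 205 185 122 126 129 135 133 110 74 75 109 135 138 140 93 43 48 48 44 121 134 135 134 132 136 135 138 133 128 137 138 139 139 136 124 81 35 47 47 65 107 117 118 130
w3 150 380 206 149 118 117 139 209 205 174 132 132 140 141 125 90 73 73 106 129 133 121 72 43 49 44 66 114 127 133 128 130 132 138 135 137 131 136 135 141 139 129 111 43 40 48 45 85 119 129 134 138
w3 154 380 105 102 103 107 132 207 201 151 133 137 137 131 110 73 76 98 125 133 131 97 47 45 50 43 92 119 128 130 128 128 139 139 135 122 127 134 134 129 127 120 90 31 48 47 56 98 124 129 136 140
w3 158 380 89 89 92 95 96 98 98 98 99 99 99 101 100 93 91 102 127 128 124 86 27 35 44 54 122 136 132 129 118 122 130 134 136 127 129 137 135 132 130 117 52 35 47 45 77 115 123 122 127 127
w3 172 380 90 89 90 90 91 92 89 67 14 20 20 41 61 14 21 20 27 53 56 25 31 26 42 76 89 90 89 90 89 90 89 90 91 91 101 102 100 131 129 121 119 120 118 119 120 119 120 122 124 124
w3 176 380 91 90 89 90 91 90 86 31 16 20 20 32 46 14 23 20 37 53 42 26 31 26 55 82 89 89 88 89 90 90 91 90 92 90 90 90 90 90 90 92 91 91 91 99
[... 1489 characters left out ...]
66 73 73 73 73 72
w4 180 76 92 92 91 84 80 77 73 73 73 72 73 74 74 74 74 74 74 74 73 73 73 74 74 74 73 74 75 75 74 74 74 63 19 21 19 14 52 61 33 16 14 9 34 41 23 17 19 11 38 70 72 73 72 71
w4 184 76 72 74 73 74 72 73 72 73 72 73 73 74 75 75 75 75 75 74 74 75 74 74 74 75 73 74 74 74 74 74 74 67 39 19 21 16 30 60 50 14 15 14 7 60 38 13 15 16 9 68 73 72 71 72
w4 188 76 74 73 73 73 73 74 73 73 73 72 74 74 75 74 74 74 74 74 75 75 74 75 75 73 74 74 74 74 74 73 73 73 60 19 19 21 21 58 60 34 17 14 8 33 42 22 11 19 9 53 44 40 70 72
w4 192 76 74 73 73 74 72 74 75 74 74 75 73 74 75 74 74 74 74 73 74 73 74 75 74 74 73 74 74 74 73 75 74 73 65 38 17 19 13 43 66 49 16 13 14 10 63 36 12 15 10 24 56 20 56 73
```

```bash
cat > meas.py <<'E'
from h import *
import pickle
from scipy.optimize import least_squares
def centre(g,r,c0,c1,bg):
    w=np.clip(bg-g[r,c0:c1+1].astype(float)-12,0,None); return (w*np.arange(c0,c1+1)).sum()/w.sum()
obs={}
def add(n,key,rows,f,bg):
    g=cv2.cvtColor(cv2.imread(f"pics/{n}.png"),cv2.COLOR_BGR2GRAY);c=pickle.load(open(n+".pkl","rb"))
    for r in rows:
        a,b=f(r);x=centre(g,r,a,b,bg);o,d=ray(c,[[x,r]]);obs.setdefault((n,key),[]).append((o,d[0]/d[0,2]))
L=lambda r0,a,b,k,:(lambda r:(int(round(a+k*(r-r0))),int(round(b+k*(r-r0)))))
add("w3","pm",(146,150,154),L(146,399,406,-.2),125);add("w3","pp",(146,150,154,158),L(146,420,427,-.15),125)
add("w4","pm",(148,152,156,160),L(148,82,89,.15),100);add("w4","pp",(148,152,156,160),L(148,102,109,.15),100)
R3=(172,176,180,184)
add("w3","pm2",R3,L(172,397,403,-.17),85);add("w3","m1",R3,L(172,387,391,-.12),85);add("w3","m2",R3,L(172,392,396,-.12),85)
R4=(176,180,184)
add("w4","pp2",R4,L(176,106,112,.12),75);add("w4","m2",R4,L(176,113,118,.12),75);add("w4","m1",R4,L(176,119,124,.12),75)
def res(p,det=False):
    xc,a,zp,d,zm=p[:5];psi=p[5];y0=-.42;out={}
    for (n,k),l in obs.items():
        s={"pm":-a,"pp":a,"pm2":-a,"pp2":a}.get(k,(-d if n=="w3" else d))
        z=zp if k[0]=="p" else zm+(-.006 if k=="m1" else .006)
        out[n,k]=[(o[0]+u[0]*(z-o[2])-(xc+s)-psi*(o[1]+u[1]*(z-o[2])-y0))*1e3 for o,u in l]
    if det:
        for k,v in out.items():print(k,np.round(v,2))
    return np.concatenate(list(out.values()))
f=least_squares(res,[.55,.015,.14,.015,.12,0]);print((f.x*1e3).round(2),"pointer above mid mm",(f.x[2]-f.x[4])*1e3);res(f.x,True)
J=np.linalg.inv(f.jac.T@f.jac)*.2**2;v=np.zeros(6);v[2]=1;v[4]=-1;print("sd mm",1e3*np.sqrt(v@J@v))
E
python3 meas.py
```

```text
[545.63   8.55 146.83   4.06 118.16  -1.76] pointer above mid mm 28.667908224702998
('w3', 'pm') [0.14 0.21 0.12]
('w3', 'pp') [ 0.01 -0.    0.04 -0.03]
('w4', 'pm') [-0.01 -0.06 -0.01  0.1 ]
('w4', 'pp') [-0.23 -0.08 -0.12 -0.06]
('w3', 'pm2') [ 0.11 -0.23 -0.04 -0.32]
('w3', 'm1') [ 0.02  0.11 -0.07  0.11]
('w3', 'm2') [-0.03  0.1  -0.36  0.11]
('w4', 'pp2') [0.09 0.16 0.21]
('w4', 'm2') [-0.05 -0.05 -0.01]
('w4', 'm1') [-0.02 -0.06  0.19]
sd mm 3.8611568492906203
```

The lines fit well. The pointer is about 25–29 mm above the middle of the marks, which suits the medium weight. The pan top is at about 0.150 and the scale's centre line is at x ≈ 0.546. Next I'll go to the crank and look.

{"op": "send_rows", "data": {
  "rows": [
    {"hand":87,"x":-11,"y":43,"z":3,"roll":-7.7},
    {"hand":87,"x":-11,"y":43,"z":3,"roll":-7.7},
    {"hand":87,"x":-11,"y":43,"z":3,"roll":-7.7},
    {"hand":87,"x":-11,"y":43,"z":3,"roll":-7.7},
    {"hand":87,"x":-11,"y":43,"z":3,"roll":-7.7},
    {"hand":87,"x":-11,"y":43,"z":3,"roll":-7.7},
    {"hand":87,"x":-11,"y":43,"z":3,"roll":0},
    {"hand":87,"x":-23,"y":33,"z":0,"roll":0},
    {"hand":87,"x":-23,"y":33,"z":0,"roll":0},
    {"hand":87,"x":-23,"y":33,"z":0,"roll":0}
  ]
}}

```text
time: 6.0
position: [0.5284, -0.0563, 0.3461]
tool_rot: [-2.911, -1.173, 0.001]
ft_force: [-0.5, 0.5, 1.0]
grip_width: 0.999
grip_force: 0.0
```

{"op": "send_rows", "data": {
  "rows": [
    {"hand":87,"x":-23,"y":33,"z":0,"roll":0},
    {"hand":87,"x":-23,"y":33,"z":0,"roll":0},
    {"hand":87,"x":-23,"y":34,"z":0,"roll":0},
    {"hand":87,"x":-17,"y":40,"z":0,"roll":0},
    {"hand":87,"x":-17,"y":40,"z":0,"roll":0},
    {"hand":87,"x":-17,"y":42,"z":0,"roll":0},
    {"hand":87,"x":0,"y":0,"z":0,"roll":0},
    {"hand":87,"x":0,"y":0,"z":0,"roll":0}
  ]
}}

```text
time: 6.8
position: [0.4094, 0.1645, 0.3469]
tool_rot: [-2.911, -1.177, 0.0]
ft_force: [-0.1, -0.4, -0.7]
grip_width: 1.0
grip_force: 0.0
```

```bash
python3 snap.py w5; python3 - <<'E'
from h import *
import pickle
l=lambda n:pickle.load(open(n+".pkl","rb"))
print("knob",tri(l("w3"),[[468.7,61]],l("w4"),[[34.4,66]]))
print("pan -y edge",at_z(l("w3"),[[420,127]],[.154]),at_z(l("w4"),[[60,133]],[.154]))
E
```

```text
6.8 [0.4094 0.1645 0.3469] toolyaw -46.0 1.0003984674027495 [-0.1 -0.4 -0.7]
knob [[ 0.54529221 -0.36232802  0.2122957 ]]
pan -y edge [[ 0.5467342  -0.40352696  0.154     ]] [[ 0.52155901 -0.40517605  0.154     ]]
```

View pics/w5b.png

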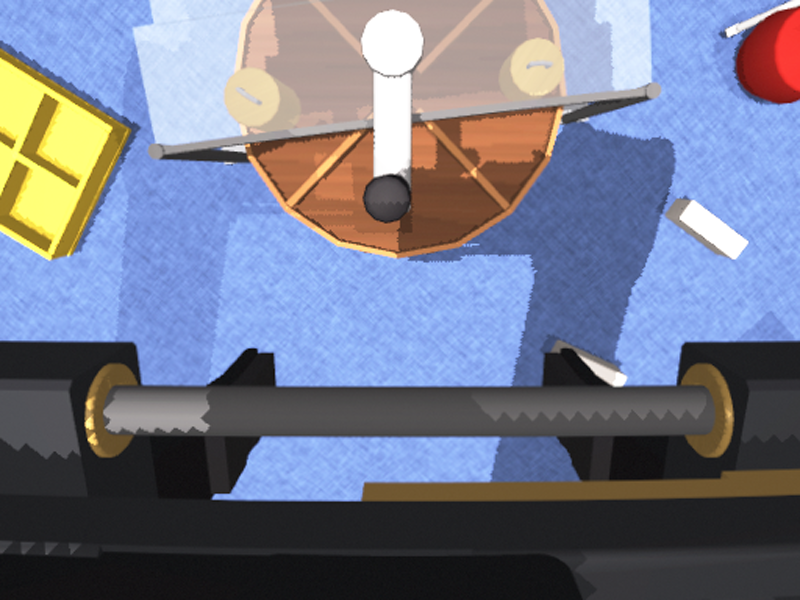

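The hub cap is at (393,42), the crank peg top at (387,197) and the roof's front corners at (156,152) and (653,91). The weight tops are at (252,97) and (538,67). Bar b's top is at about (715,229).

```bash
python3 - <<'E'
from h import *
import pickle
c=pickle.load(open("w5.pkl","rb"));k=1/1.5625
n=["hub","peg","roofL","roofR","M?","S?","bar"]
P=at_z(c,np.array([[393,42],[387,198],[156,152],[653,91],[252,97],[538,67],[714,229]])*k,[.19,.242,.16,.16,.096,.076,.028])
for a,b in zip(n,P):print(a,b.round(4))
e=P[3]-P[2];nrm=np.array([e[1],-e[0]])/np.hypot(e[0],e[1]);
if nrm@np.array([-1,-1])<0:nrm=-nrm
mid=(P[2]+P[3])[:2]/2;hub2=mid-.033*nrm;front=np.degrees(np.arctan2(nrm[1],nrm[0]));print("front ang",front,"hub from roof",hub2)
for h in(P[0][:2],hub2):
    for i in(1,4,5):
        v=P[i][:2]-h;print(n[i],np.hypot(*v).round(4),(np.degrees(np.arctan2(v[1],v[0]))-front)%360)
E
```

```text
hub [0.4912 0.254  0.19  ]
peg [0.4441 0.2099 0.242 ]
roofL [0.3737 0.3113 0.16  ]
roofR [0.57   0.1509 0.16  ]
M? [0.4216 0.311  0.096 ]
S? [0.5607 0.1969 0.076 ]
bar [0.5915 0.0098 0.028 ]
front ang -129.25850026798696 hub from roof [0.49271169 0.25663521]
peg 0.0644 352.41361074925095
M? 0.0899 269.93470406549136
S? 0.09 89.85630047500072
peg 0.0674 353.1272375252115
M? 0.0895 271.8596993083295
S? 0.0905 87.95173470919067
```

{"op": "send_rows", "data": {
  "force": 6,
  "rows": [
    {"hand":60,"x":12,"y":15,"z":0,"roll":0},
    {"hand":50,"x":12,"y":15,"z":0,"roll":0},
    {"hand":50,"x":11,"y":16,"z":-10,"roll":0},
    {"hand":50,"x":0,"y":0,"z":-30,"roll":0},
    {"hand":50,"x":0,"y":0,"z":-30,"roll":0},
    {"hand":50,"x":0,"y":0,"z":-8,"roll":0},
    {"hand":30,"x":0,"y":0,"z":0,"roll":0},
    {"hand":14,"x":0,"y":0,"z":0,"roll":0},
    {"hand":14,"x":0,"y":0,"z":0,"roll":0},
    {"hand":14,"x":0,"y":0,"z":0,"roll":0}
  ]
}}

```text
time: 7.85
position: [0.4462, 0.211, 0.2706]
tool_rot: [-2.913, -1.173, -0.003]
ft_force: [0.3, 0.4, 0.2]
grip_width: 0.296
grip_force: 0.0
```

```bash
python3 - <<'E'
from h import *
a=-136.7;d=[3,5,7,8,8,8,8,8,8,8,7,6,4,2];p=lambda a:65*np.array([np.cos(np.radians(a)),np.sin(np.radians(a))])
for i in d: print(i,(p(a+i)-p(a)).round(1));a+=i
s=get_state();print(s["position"],s["grip_width"]*87,s["grip_force"],s["ft_force"])
E
```

```text
3 [ 2.4 -2.4]
5 [ 4.3 -3.7]
7 [ 6.5 -4.6]
8 [ 8.  -4.2]
8 [ 8.5 -3.1]
8 [ 8.9 -1.8]
8 [ 9.  -0.6]
8 [9.  0.7]
8 [8.9 1.9]
8 [8.5 3.1]
7 [7.  3.7]
6 [5.6 3.8]
4 [3.5 2.9]
2 [1.7 1.5]
[0.44620899 0.21099998 0.27057748] 25.71689021529931 0.0 [0.29829783 0.38152284 0.23112387]
```

Fingers are still closing (25.7 mm), so I'll wait a few rows and then turn.

{"op": "send_rows", "data": {
  "rows": [
    {"hand":14,"x":0,"y":0,"z":0,"roll":0},
    {"hand":14,"x":0,"y":0,"z":0,"roll":0},
    {"hand":14,"x":0,"y":0,"z":0,"roll":0},
    {"hand":14,"x":2.4,"y":-2.4,"z":0,"roll":3},
    {"hand":14,"x":4.3,"y":-3.7,"z":0,"roll":5}
  ]
}}

```text
time: 8.35
position: [0.4519, 0.2057, 0.2699]
tool_rot: [-2.821, -1.379, 0.0]
ft_force: [-2.5, 1.1, 4.9]
grip_width: 0.207
grip_force: 6.0
```

{"op": "send_rows", "data": {
  "rows": [
    {"hand":14,"x":6.5,"y":-4.6,"z":0,"roll":7},
    {"hand":14,"x":8.0,"y":-4.2,"z":0,"roll":8},
    {"hand":14,"x":8.5,"y":-3.1,"z":0,"roll":8},
    {"hand":14,"x":8.9,"y":-1.8,"z":0,"roll":8},
    {"hand":14,"x":9.0,"y":-0.6,"z":0,"roll":8},
    {"hand":14,"x":9.0,"y":0.7,"z":0,"roll":8},
    {"hand":14,"x":8.9,"y":1.9,"z":0,"roll":8},
    {"hand":14,"x":8.5,"y":3.1,"z":0,"roll":8},
    {"hand":14,"x":7.0,"y":3.7,"z":0,"roll":7},
    {"hand":14,"x":5.6,"y":3.8,"z":0,"roll":6}
  ]
}}

```text
time: 9.35
position: [0.5317, 0.2055, 0.2699]
tool_rot: [-1.37, -2.824, -0.002]
ft_force: [-4.3, 3.0, 7.7]
grip_width: 0.202
grip_force: 6.0
```

{"op": "send_rows", "data": {
  "rows": [
    {"hand":14,"x":3.5,"y":2.9,"z":0,"roll":4},
    {"hand":14,"x":1.7,"y":1.5,"z":0,"roll":2},
    {"hand":14,"x":0,"y":0,"z":0,"roll":0},
    {"hand":14,"x":0,"y":0,"z":0,"roll":0}
  ]
}}

```text
time: 9.75
position: [0.5368, 0.2101, 0.2698]
tool_rot: [-1.227, -2.89, -0.003]
ft_force: [-2.6, 3.5, 5.7]
grip_width: 0.203
grip_force: 6.0
```

{"op": "send_rows", "data": {
  "rows": [
    {"hand":50,"x":0,"y":0,"z":0,"roll":0},
    {"hand":50,"x":0,"y":0,"z":0,"roll":0},
    {"hand":70,"x":0,"y":0,"z":15,"roll":0},
    {"hand":70,"x":0,"y":0,"z":30,"roll":0},
    {"hand":70,"x":0,"y":0,"z":35,"roll":0},
    {"hand":70,"x":-16,"y":-5,"z":0,"roll":-8.3},
    {"hand":70,"x":-16,"y":-5,"z":0,"roll":-8.3},
    {"hand":70,"x":-16,"y":-5,"z":0,"roll":-8.3},
    {"hand":70,"x":-16,"y":-5,"z":0,"roll":-8.3},
    {"hand":70,"x":-16,"y":-5,"z":0,"roll":-8.3}
  ]
}}

```text
time: 10.75
position: [0.4572, 0.1821, 0.3501]
tool_rot: [2.183, 2.259, 0.001]
ft_force: [-0.3, -0.8, 0.1]
grip_width: 0.802
grip_force: 0.0
```

{"op": "send_rows", "data": {
  "rows": [
    {"hand":70,"x":-16,"y":-5,"z":0,"roll":-8.3},
    {"hand":70,"x":-16,"y":-5,"z":0,"roll":-8.3},
    {"hand":70,"x":-15,"y":-6,"z":0,"roll":-8.3},
    {"hand":70,"x":0,"y":-4,"z":0,"roll":-8.3},
    {"hand":70,"x":0,"y":0,"z":0,"roll":-8.3},
    {"hand":70,"x":0,"y":0,"z":0,"roll":0},
    {"hand":70,"x":0,"y":0,"z":0,"roll":0}
  ]
}}

```text
time: 11.45
position: [0.4107, 0.1625, 0.3498]
tool_rot: [2.836, 1.352, 0.001]
ft_force: [0.4, -0.3, 1.0]
grip_width: 0.801
grip_force: 0.0
```

```bash
python3 snap.py w6
```

```text
11.45 [0.4107 0.1625 0.3498] toolyaw -39.0 0.8010840995713697 [ 0.4 -0.3  1. ]
```

View pics/w6b.png

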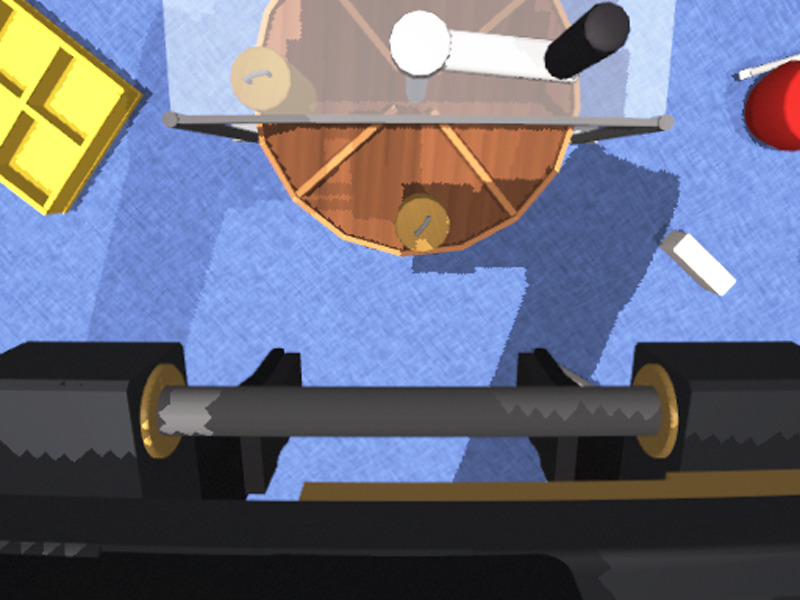

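The brass weight now stands at the open front, with its top centre at (423,223). The tall weight is at (260,78) and the crank is on the right.

```bash
python3 - <<'E'
from h import *
import pickle
c=pickle.load(open("w6.pkl","rb"));k=1/1.5625
for z in(.076,.096):
    P=at_z(c,np.array([[423,223],[396,222],[450,222]])*k,[z]*3);print(P[0].round(4),np.linalg.norm(P[2]-P[1]).round(4),"r",np.hypot(*(P[0][:2]-[.492,.255])))
s=get_state();T=np.array(c["world_from_camera"])
E
```

```text
[0.4377 0.181  0.076 ] 0.0369 r 0.09176066758689022
[0.4385 0.1829 0.096 ] 0.0348 r 0.08981143731211397
```

{"op": "send_rows", "data": {
  "force": 20,
  "rows": [
    {"hand":70,"x":14,"y":10,"z":-10,"roll":0},
    {"hand":70,"x":14,"y":10.5,"z":-20,"roll":0},
    {"hand":70,"x":0,"y":0,"z":-35,"roll":0},
    {"hand":70,"x":0,"y":0,"z":-35,"roll":0},
    {"hand":70,"x":0,"y":0,"z":-30,"roll":0},
    {"hand":70,"x":0,"y":0,"z":-20,"roll":0},
    {"hand":70,"x":0,"y":0,"z":-20,"roll":0},
    {"hand":70,"x":0,"y":0,"z":-10,"roll":0},
    {"hand":70,"x":0,"y":0,"z":0,"roll":0}
  ]
}}

```text
time: 12.4
position: [0.4378, 0.1832, 0.1682]
tool_rot: [2.835, 1.35, -0.004]
ft_force: [-0.1, -0.4, -0.1]
grip_width: 0.803
grip_force: 0.0
```

```bash
python3 snap.py w7; python3 - <<'E'
from h import *
import pickle
c=pickle.load(open("w7.pkl","rb"));print(proj(c,[[.4385,.183,.096],[.4385,.183,.11]])*1.5625)
E
```

```text
12.4 [0.4378 0.1832 0.1682] toolyaw -39.1 0.8026758346704365 [-0.1 -0.4 -0.1]
[[412.12218647 376.01000079]
 [412.38774621 393.35628542]]
```

{"op": "send_rows", "data": {
  "force": 20,
  "rows": [
    {"hand":70,"x":0,"y":0,"z":-15,"roll":0},
    {"hand":70,"x":0,"y":0,"z":-15,"roll":0},
    {"hand":55,"x":0,"y":0,"z":-10,"roll":0},
    {"hand":45,"x":0,"y":0,"z":0,"roll":0},
    {"hand":40,"x":0,"y":0,"z":0,"roll":0},
    {"hand":36,"x":0,"y":0,"z":0,"roll":0},
    {"hand":30,"x":0,"y":0,"z":0,"roll":0},
    {"hand":30,"x":0,"y":0,"z":0,"roll":0},
    {"hand":30,"x":0,"y":0,"z":0,"roll":0},
    {"hand":30,"x":0,"y":0,"z":0,"roll":0}
  ]
}}

```text
time: 13.45
position: [0.4389, 0.1837, 0.1299]
tool_rot: [-2.837, -1.349, -0.002]
ft_force: [-0.1, -0.2, 4.7]
grip_width: 0.404
grip_force: 20.0
```

{"op": "send_rows", "data": {
  "force": 20,
  "rows": [
    {"hand":30,"x":0,"y":0,"z":5,"roll":0},
    {"hand":30,"x":0,"y":0,"z":10,"roll":0},
    {"hand":30,"x":0,"y":0,"z":5,"roll":0},
    {"hand":30,"x":0,"y":0,"z":0,"roll":0},
    {"hand":30,"x":0,"y":0,"z":0,"roll":0}
  ]
}}

```text
time: 13.95
position: [0.4382, 0.1836, 0.1493]
tool_rot: [-2.837, -1.349, 0.0]
ft_force: [-0.1, -0.4, -4.1]
grip_width: 0.409
grip_force: 20.0
```

{"op": "send_rows", "data": {
  "force": 25,
  "rows": [
    {"hand":30,"x":0,"y":0,"z":20,"roll":0},
    {"hand":30,"x":0,"y":0,"z":35,"roll":0},
    {"hand":30,"x":0,"y":0,"z":40,"roll":0},
    {"hand":30,"x":0,"y":-10,"z":35,"roll":0},
    {"hand":30,"x":10,"y":-25,"z":20,"roll":6.5},
    {"hand":30,"x":10,"y":-35,"z":0,"roll":6.5},
    {"hand":30,"x":11,"y":-40,"z":0,"roll":6.5},
    {"hand":30,"x":11,"y":-40,"z":0,"roll":6.5},
    {"hand":30,"x":10,"y":-40,"z":0,"roll":6.5},
    {"hand":30,"x":10,"y":-40,"z":0,"roll":6.5}
  ]
}}

```text
time: 14.95
position: [0.4999, -0.0471, 0.299]
tool_rot: [-2.223, -2.219, -0.001]
ft_force: [1.1, 0.5, -3.4]
grip_width: 0.406
grip_force: 25.0
```

{"op": "send_rows", "data": {
  "rows": [
    {"hand":30,"x":10,"y":-40,"z":0,"roll":0},
    {"hand":30,"x":10,"y":-40,"z":0,"roll":0},
    {"hand":30,"x":9,"y":-40,"z":0,"roll":0},
    {"hand":30,"x":9,"y":-40,"z":0,"roll":0},
    {"hand":30,"x":9,"y":-35,"z":0,"roll":0},
    {"hand":30,"x":0,"y":-18,"z":-10,"roll":0},
    {"hand":30,"x":0,"y":0,"z":-20,"roll":0},
    {"hand":30,"x":0,"y":0,"z":-10,"roll":0},
    {"hand":30,"x":0,"y":0,"z":0,"roll":0},
    {"hand":30,"x":0,"y":0,"z":0,"roll":0}
  ]
}}

```text
time: 15.95
position: [0.5476, -0.2572, 0.2593]
tool_rot: [-2.226, -2.216, -0.0]
ft_force: [0.8, -0.4, -3.7]
grip_width: 0.403
grip_force: 25.0
```

```bash
cat > ft.py <<'E'
from h import *
v=[]
for i in range(8): get_image("side"); v.append(get_state()["ft_force"][2])
s=get_state();R=cv2.Rodrigues(s["tool_rot"])[0]
print(s["time"],s["position"].round(4),"yaw",np.degrees(np.arctan2(R[1,1],R[0,1])).round(1),"tilt",np.degrees(np.arccos(-R[2,2])).round(2),"fz",np.mean(v).round(2),np.round(v,1),s["grip_width"]*87)
E
python3 ft.py; python3 snap.py w8
```

```text
16.35 [ 0.5473 -0.258   0.2596] yaw -0.3 tilt 0.04 fz -3.61 [-3.9 -3.6 -3.1 -3.2 -4.  -3.3 -3.5 -4.4] 35.097265031648874
16.35 [ 0.5473 -0.258   0.2596] toolyaw -0.3 0.4034168394442399 [ 1.   0.4 -4.4]
```

{"op": "send_rows", "data": {
  "rows": [
    {"hand":30,"x":-1,"y":0,"z":-2,"roll":0},
    {"hand":30,"x":0,"y":0,"z":-2,"roll":0},
    {"hand":30,"x":0,"y":0,"z":-2,"roll":0},
    {"hand":30,"x":0,"y":0,"z":-2,"roll":0},
    {"hand":30,"x":0,"y":0,"z":-2,"roll":0},
    {"hand":30,"x":0,"y":0,"z":-2,"roll":0},
    {"hand":30,"x":0,"y":0,"z":-2,"roll":0},
    {"hand":30,"x":0,"y":0,"z":-2,"roll":0},
    {"hand":30,"x":0,"y":0,"z":-2,"roll":0},
    {"hand":30,"x":0,"y":0,"z":-2,"roll":0}
  ]
}}

```text
time: 17.4
position: [0.5462, -0.2581, 0.2392]
tool_rot: [-2.228, -2.215, -0.0]
ft_force: [-1.2, 0.6, -1.7]
grip_width: 0.401
grip_force: 25.0
```

```bash
python3 ft.py
```

```text
17.8 [ 0.5461 -0.2581  0.2393] yaw -0.3 tilt 0.0 fz -2.43 [-2.6 -3.3 -2.4 -1.7 -1.8 -2.2 -2.5 -2.9] 34.861744615696715
```

{"op": "send_rows", "data": {
  "rows": [
    {"hand":30,"x":0,"y":0,"z":-2,"roll":0},
    {"hand":30,"x":0,"y":0,"z":-2,"roll":0},
    {"hand":30,"x":0,"y":0,"z":-2,"roll":0},
    {"hand":30,"x":0,"y":0,"z":-2,"roll":0},
    {"hand":30,"x":0,"y":0,"z":-2,"roll":0}
  ]
}}

```text
time: 18.3
position: [0.5462, -0.2583, 0.2292]
tool_rot: [2.228, 2.214, 0.0]
ft_force: [-0.2, -0.4, -1.4]
grip_width: 0.4
grip_force: 25.0
```

```bash
python3 ft.py
```

```text
18.7 [ 0.5462 -0.2582  0.2294] yaw -0.3 tilt 0.01 fz -0.75 [-1.3 -0.6 -1.  -0.4  0.2 -0.9 -0.9 -1.1] 34.97446357680779
```

{"op": "send_rows", "data": {
  "force": 25,
  "rows": [
    {"hand":30,"x":0,"y":0,"z":-2,"roll":0},
    {"hand":30,"x":0,"y":0,"z":-2,"roll":0},
    {"hand":30,"x":0,"y":0,"z":-2,"roll":0},
    {"hand":30,"x":0,"y":0,"z":0,"roll":0}
  ]
}}

```text
time: 19.1
position: [0.5462, -0.2582, 0.223]
tool_rot: [2.228, 2.215, -0.0]
ft_force: [0.6, -0.5, 0.4]
grip_width: 0.405
grip_force: 25.0
```

```bash
python3 ft.py
```

```text
19.5 [ 0.5462 -0.2582  0.2234] yaw -0.3 tilt 0.01 fz 0.38 [ 0.   1.   0.6  0.5  0.3 -0.2 -0.2  1. ] 35.17641550853281
```

{"op": "send_rows", "data": {
  "force": 3,
  "rows": [
    {"hand":30,"x":0,"y":0,"z":0,"roll":0},
    {"hand":36,"x":0,"y":0,"z":0,"roll":0},
    {"hand":38,"x":0,"y":0,"z":0,"roll":0},
    {"hand":60,"x":0,"y":0,"z":0,"roll":0},
    {"hand":60,"x":0,"y":0,"z":0,"roll":0},
    {"hand":60,"x":0,"y":0,"z":0,"roll":0}
  ]
}}

```text
time: 20.1
position: [0.5462, -0.2581, 0.2232]
tool_rot: [-2.228, -2.215, -0.0]
ft_force: [-0.4, 0.2, 0.1]
grip_width: 0.624
grip_force: 0.0
```

```bash
python3 ft.py
```

```text
20.5 [ 0.5461 -0.2582  0.2232] yaw -0.3 tilt 0.01 fz 0.09 [ 0.4  0.4 -0.8 -0.1  0.1  0.1  0.3  0.3] 59.87988806688663
```

{"op": "send_rows", "data": {
  "rows": [
    {"hand":60,"x":0,"y":0,"z":15,"roll":0},
    {"hand":60,"x":0,"y":0,"z":40,"roll":0},
    {"hand":60,"x":0,"y":0,"z":45,"roll":0},
    {"hand":60,"x":22,"y":-39,"z":2,"roll":0},
    {"hand":60,"x":26,"y":-39,"z":0,"roll":0},
    {"hand":60,"x":28,"y":-39,"z":0,"roll":0},
    {"hand":60,"x":28,"y":-39,"z":0,"roll":0},
    {"hand":60,"x":28,"y":-39,"z":0,"roll":0},
    {"hand":60,"x":0,"y":0,"z":0,"roll":0},
    {"hand":60,"x":0,"y":0,"z":0,"roll":0}
  ]
}}

```text
time: 21.5
position: [0.6774, -0.4553, 0.324]
tool_rot: [-2.229, -2.211, 0.005]
ft_force: [0.4, 1.2, -0.3]
grip_width: 0.692
grip_force: 0.0
```

```bash
python3 snap.py w9; python3 - <<'E'
from h import *
im=cv2.imread("pics/w9.png");cv2.imwrite("pics/w9z.png",cv2.resize(im[100:226,10:160],None,fx=5.3,fy=4.7,interpolation=cv2.INTER_CUBIC))
g=cv2.cvtColor(im,cv2.COLOR_BGR2GRAY)
for r in (176,180,184,188,192,196):print(r,' '.join(map(str,g[r,95:145])))
E
```

```text
21.5 [ 0.6774 -0.4553  0.324 ] toolyaw -0.5 0.6922049171374866 [ 0.4  1.2 -0.3]
176 77 75 74 74 73 74 74 74 75 75 74 76 74 74 73 72 73 72 73 72 48 19 22 19 12 61 37 13 18 20 15 54 70 72 73 74 72 72 71 71 71 71 70 71 71 71 71 72 71 72
180 73 73 74 73 73 73 74 73 74 74 75 74 74 74 74 74 73 74 73 73 59 32 19 19 13 33 41 23 15 18 21 25 71 73 73 73 72 71 71 72 73 73 72 72 72 72 71 71 70 70
184 74 74 74 74 75 74 74 73 73 74 74 74 74 74 74 75 75 74 74 74 72 47 21 21 16 9 63 32 12 19 21 13 56 73 72 73 73 72 72 73 69 32 50 73 64 30 61 71 71 72
188 74 74 74 75 74 75 74 74 73 74 74 73 74 74 73 73 75 74 73 72 73 58 32 19 20 12 37 40 20 13 20 17 24 71 57 73 70 41 25 73 68 39 35 72 64 39 47 74 79 93
192 74 72 74 74 73 75 74 75 74 74 74 74 72 74 73 72 73 73 73 73 73 73 47 19 20 16 8 65 31 15 17 21 15 40 12 57 72 68 19 46 73 65 25 67 103 106 105 107 105 105
196 73 74 74 74 73 73 74 74 74 73 74 73 73 72 73 73 72 72 73 71 63 67 56 30 20 21 11 37 43 20 10 20 17 25 30 28 73 80 59 71 104 102 106 115 106 100 104 109 108 109
```

View pics/w9z.png

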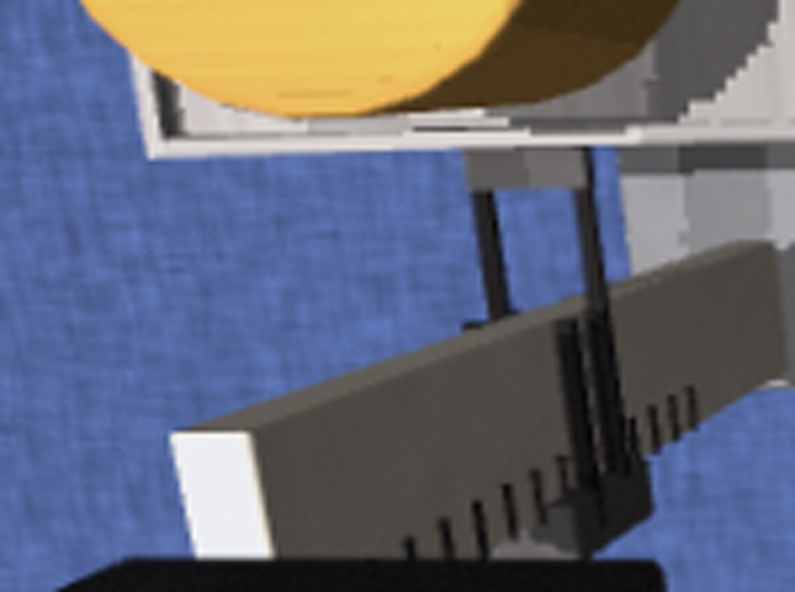

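The pointer, at zoom (600,330–470), now lies over the lower mark as seen from above, while the upper mark at (570,320–480) is free. It stands out from the marks' face, so I need flatter views from both sides to judge it.

{"op": "send_rows", "data": {
  "rows": [
    {"hand":60,"x":12,"y":-8,"z":-30,"roll":0},
    {"hand":60,"x":11,"y":-7,"z":-30,"roll":0},
    {"hand":60,"x":0,"y":0,"z":-28,"roll":0},
    {"hand":60,"x":0,"y":0,"z":0,"roll":0},
    {"hand":60,"x":0,"y":0,"z":0,"roll":0}
  ]
}}

```text
time: 22.05
position: [0.7018, -0.466, 0.2395]
tool_rot: [2.225, 2.216, 0.002]
ft_force: [0.3, 0.4, 0.8]
grip_width: 0.688
grip_force: 0.0
```

```bash
python3 snap.py w10
```

```text
22.05 [ 0.7018 -0.466   0.2395] toolyaw -0.2 0.6876397219117006 [0.3 0.4 0.8]
```

{"op": "send_rows", "data": {
  "rows": [
    {"hand":60,"x":0,"y":0,"z":45,"roll":0},
    {"hand":60,"x":-40,"y":0,"z":40,"roll":0},
    {"hand":60,"x":-45,"y":0,"z":0,"roll":0},
    {"hand":60,"x":-45,"y":0,"z":0,"roll":0},
    {"hand":60,"x":-45,"y":0,"z":0,"roll":0},
    {"hand":60,"x":-45,"y":0,"z":0,"roll":0},
    {"hand":60,"x":-45,"y":0,"z":0,"roll":0},
    {"hand":60,"x":-45,"y":0,"z":-40,"roll":0},
    {"hand":60,"x":0,"y":0,"z":-45,"roll":0},
    {"hand":60,"x":0,"y":0,"z":0,"roll":0}
  ]
}}

```text
time: 23.1
position: [0.4015, -0.4658, 0.2373]
tool_rot: [-2.227, -2.209, -0.007]
ft_force: [1.4, 0.5, -0.9]
grip_width: 0.69
grip_force: 0.0
```

{"op": "send_rows", "data": {
  "rows": [
    {"hand":60,"x":0,"y":0,"z":0,"roll":0}
  ]
}}

```text
time: 23.2
position: [0.4046, -0.468, 0.2416]
tool_rot: [2.225, 2.215, 0.003]
ft_force: [0.7, 0.4, 0.9]
grip_width: 0.69
grip_force: 0.0
```

```bash
python3 snap.py w11; python3 - <<'E'
from h import *
import pickle
for n,s in(("w10",1),("w11",-1)):
    c=pickle.load(open(n+".pkl","rb"));g=cv2.cvtColor(cv2.imread(f"pics/{n}.png"),cv2.COLOR_BGR2GRAY)
    for y in(-.430,-.434,-.438,-.442,-.446):
        p=proj(c,[[.5456+s*.005,y,.125],[.5456+s*.005,y,.113],[.5456+s*.0085,y,.120]]).round(1)
        r=int(round(p[:2,1].mean()))
        if 0<=r<384:
            c0=int(max(0,min(p[:,0])-18));print(n,y,p.tolist(),"row",r,"c0",c0,' '.join(map(str,g[r,c0:c0+48])))
E
```

```text
23.2 [ 0.4046 -0.468   0.2416] toolyaw -0.3 0.6903392585995315 [0.7 0.4 0.9]
w10 -0.43 [[21.0, 162.7], [33.0, 159.9], [31.2, 161.4]] row 161 c0 3 29 28 27 6 29 74 95 94 96 92 93 96 96 100 106 110 107 101 99 102 107 107 107 97 34 35 36 32 18 8 93 108 103 104 100 104 104 101 102 110 114 113 113 101 101 107 108 101
w10 -0.434 [[22.0, 169.0], [33.9, 165.9], [32.2, 167.6]] row 167 c0 4 30 28 27 15 7 80 102 103 99 92 100 99 100 103 113 117 112 109 102 106 104 97 95 79 34 32 35 34 17 8 79 93 91 90 88 87 85 79 75 73 72 71 72 70 71 71 70 71
w10 -0.438 [[23.0, 175.2], [34.8, 171.8], [33.2, 173.7]] row 174 c0 5 93 92 91 92 92 92 91 89 87 85 73 62 45 38 33 32 29 43 72 71 72 71 61 32 13 13 18 19 13 10 44 71 70 71 71 71 70 71 71 70 70 70 71 71 72 71 70 70
w10 -0.442 [[24.0, 181.4], [35.8, 177.7], [34.2, 179.8]] row 180 c0 6 71 72 71 71 71 71 72 71 72 61 17 19 19 20 12 8 5 21 70 71 71 71 59 29 14 14 18 18 13 12 42 71 71 71 72 70 71 72 71 71 71 71 71 71 72 71 72 72
w10 -0.446 [[25.1, 187.5], [36.7, 183.5], [35.1, 185.8]] row 186 c0 7 72 71 72 72 72 71 71 72 71 63 30 17 17 18 12 8 9 27 70 71 71 70 60
[... 648 characters left out ...]
 row 168 c0 446 187 187 188 189 188 189 189 190 191 144 137 136 135 134 135 135 135 136 111 54 48 63 62 41 34 35 109 133 139 166 143 87 88 91 95 119 124 147 172 184 180 178 176 175 176 175 175 176
w11 -0.442 [[474.4, 175.5], [463.8, 172.0], [464.8, 174.0]] row 174 c0 445 188 188 188 188 188 189 189 190 191 149 138 137 136 137 136 136 137 136 128 88 41 62 64 59 43 34 95 133 134 134 123 31 31 47 60 60 61 60 143 184 187 186 187 187 187 186 186 187
w11 -0.446 [[473.6, 181.6], [463.0, 177.9], [463.9, 180.0]] row 180 c0 445 191 189 188 188 188 188 189 189 191 151 137 136 135 138 136 137 137 132 98 36 57 67 60 46 35 73 129 133 132 127 39 31 42 59 60 60 60 129 180 188 187 188 188 188 188 187 187 188
```

Taken together, the three views (25°, 33° and 36° off vertical) show the pointer covering the lower mark whatever the angle. It is therefore in the marks' own plane and about 6–7 mm too low. The required sink is about 20 mm, so the small weight (18.8 mm) suits. I'll ease the medium weight off the pan and exchange it.

{"op": "send_rows", "data": {
  "force": 25,
  "rows": [
    {"hand":70,"x":0,"y":0,"z":42,"roll":0},
    {"hand":70,"x":0,"y":0,"z":42,"roll":0},
    {"hand":70,"x":24,"y":35,"z":0,"roll":0},
    {"hand":70,"x":24,"y":35,"z":0,"roll":0},
    {"hand":70,"x":24,"y":35,"z":0,"roll":0},
    {"hand":70,"x":24,"y":35,"z":0,"roll":0},
    {"hand":70,"x":23,"y":35,"z":0,"roll":0},
    {"hand":70,"x":22,"y":34,"z":0,"roll":0},
    {"hand":70,"x":0,"y":0,"z":0,"roll":0},
    {"hand":70,"x":0,"y":0,"z":0,"roll":0}
  ]
}}

```text
time: 24.25
position: [0.5464, -0.2582, 0.3258]
tool_rot: [2.221, 2.217, 0.0]
ft_force: [-0.1, -1.3, -0.1]
grip_width: 0.803
grip_force: 0.0
```

```bash
python3 - <<'E'
from h import *
s=get_state();print(s["time"],s["position"].round(4))
E
```

```text
24.25 [ 0.5464 -0.2582  0.3258]
```

{"op": "send_rows", "data": {
  "force": 15,
  "rows": [
    {"hand":60,"x":0,"y":0,"z":-35,"roll":0},
    {"hand":60,"x":0,"y":0,"z":-35,"roll":0},
    {"hand":50,"x":0,"y":0,"z":-20,"roll":0},
    {"hand":45,"x":0,"y":0,"z":-12,"roll":0},
    {"hand":40,"x":0,"y":0,"z":0,"roll":0},
    {"hand":37,"x":0,"y":0,"z":0,"roll":0},
    {"hand":30,"x":0,"y":0,"z":0,"roll":0},
    {"hand":30,"x":0,"y":0,"z":0,"roll":0},
    {"hand":30,"x":0,"y":0,"z":0,"roll":0},
    {"hand":30,"x":0,"y":0,"z":0,"roll":0}
  ]
}}

```text
time: 25.25
position: [0.545, -0.2596, 0.2221]
tool_rot: [2.227, 2.213, 0.001]
ft_force: [1.2, -1.9, 0.0]
grip_width: 0.406
grip_force: 15.0
```

{"op": "send_rows", "data": {
  "force": 25,
  "rows": [
    {"hand":30,"x":0,"y":0,"z":1,"roll":0},
    {"hand":30,"x":0,"y":0,"z":2,"roll":0},
    {"hand":30,"x":0,"y":0,"z":3,"roll":0},
    {"hand":30,"x":0,"y":0,"z":3,"roll":0},
    {"hand":30,"x":0,"y":0,"z":3,"roll":0},
    {"hand":30,"x":0,"y":0,"z":3,"roll":0},
    {"hand":30,"x":0,"y":0,"z":3,"roll":0},
    {"hand":30,"x":0,"y":0,"z":3,"roll":0},
    {"hand":30,"x":0,"y":0,"z":2,"roll":0},
    {"hand":30,"x":0,"y":0,"z":2,"roll":0}
  ]
}}

```text
time: 26.25
position: [0.544, -0.2589, 0.2462]
tool_rot: [-2.227, -2.214, 0.0]
ft_force: [-1.0, -0.1, -2.8]
grip_width: 0.404
grip_force: 24.9
```

{"op": "send_rows", "data": {
  "rows": [
    {"hand":30,"x":0,"y":0,"z":2,"roll":0},
    {"hand":30,"x":0,"y":0,"z":2,"roll":0},
    {"hand":30,"x":0,"y":0,"z":2,"roll":0},
    {"hand":30,"x":0,"y":0,"z":3,"roll":0},
    {"hand":30,"x":0,"y":0,"z":10,"roll":0},
    {"hand":30,"x":0,"y":0,"z":25,"roll":0},
    {"hand":30,"x":-6,"y":20,"z":15,"roll":0},
    {"hand":30,"x":-12,"y":40,"z":0,"roll":0},
    {"hand":30,"x":-14,"y":45,"z":0,"roll":0},
    {"hand":30,"x":-14,"y":45,"z":0,"roll":0}
  ]
}}

```text
time: 27.25
position: [0.4979, -0.1088, 0.3056]
tool_rot: [2.231, 2.211, -0.001]
ft_force: [-0.3, 1.7, -3.3]
grip_width: 0.405
grip_force: 24.9
```

{"op": "send_rows", "data": {
  "rows": [
    {"hand":30,"x":0,"y":21,"z":-20,"roll":0},
    {"hand":30,"x":0,"y":0,"z":-40,"roll":0},
    {"hand":30,"x":0,"y":0,"z":-45,"roll":0},
    {"hand":30,"x":0,"y":0,"z":-45,"roll":0},
    {"hand":30,"x":0,"y":0,"z":-30,"roll":0},
    {"hand":30,"x":0,"y":0,"z":-15,"roll":0},
    {"hand":30,"x":0,"y":0,"z":-4,"roll":0},
    {"hand":30,"x":0,"y":0,"z":-3,"roll":0},
    {"hand":30,"x":0,"y":0,"z":-3,"roll":0},
    {"hand":30,"x":0,"y":0,"z":0,"roll":0}
  ]
}}

```text
time: 28.25
position: [0.4991, -0.088, 0.1012]
tool_rot: [2.227, 2.215, 0.002]
ft_force: [-0.1, -0.5, -3.8]
grip_width: 0.405
grip_force: 24.9
```

```bash
python3 - <<'E'
from h import *
s=get_state();print(s["time"],s["position"].round(4),s["ft_force"].round(1))
E
```

```text
28.25 [ 0.4991 -0.088   0.1012] [-0.1 -0.5 -3.8]
```

{"op": "send_rows", "data": {
  "force": 6,
  "rows": [
    {"hand":30,"x":0,"y":0,"z":-1.5,"roll":0},
    {"hand":45,"x":0,"y":0,"z":0,"roll":0},
    {"hand":60,"x":0,"y":0,"z":0,"roll":0},
    {"hand":60,"x":0,"y":0,"z":5,"roll":0},
    {"hand":60,"x":0,"y":0,"z":30,"roll":0},
    {"hand":60,"x":0,"y":0,"z":45,"roll":0},
    {"hand":60,"x":0,"y":0,"z":45,"roll":0},
    {"hand":60,"x":0,"y":0,"z":45,"roll":0},
    {"hand":60,"x":0,"y":0,"z":45,"roll":0},
    {"hand":60,"x":2,"y":16,"z":30,"roll":7.5}
  ]
}}

```text
time: 29.25
position: [0.5009, -0.0755, 0.3477]
tool_rot: [2.08, 2.351, 0.007]
ft_force: [0.2, 0.1, -0.1]
grip_width: 0.69
grip_force: 0.0
```

{"op": "send_rows", "data": {
  "rows": [
    {"hand":60,"x":5,"y":40,"z":0,"roll":7.5},
    {"hand":60,"x":5,"y":40,"z":0,"roll":7.5},
    {"hand":60,"x":5,"y":40,"z":0,"roll":7.5},
    {"hand":60,"x":5,"y":40,"z":0,"roll":7.5},
    {"hand":60,"x":5,"y":40,"z":0,"roll":7.5},
    {"hand":50,"x":5,"y":40,"z":0,"roll":7.5},
    {"hand":50,"x":4,"y":40,"z":0,"roll":7.5},
    {"hand":50,"x":2,"y":0,"z":0,"roll":0},
    {"hand":50,"x":0,"y":0,"z":0,"roll":0}
  ]
}}

```text
time: 30.15
position: [0.5365, 0.2085, 0.344]
tool_rot: [0.821, 3.031, -0.002]
ft_force: [-0.5, -0.6, 0.4]
grip_width: 0.579
grip_force: 0.0
```

```bash
python3 - <<'E'
from h import *
s=get_state();R=cv2.Rodrigues(s["tool_rot"])[0];print(s["time"],s["position"].round(4),np.degrees(np.arctan2(R[1,1],R[0,1])).round(1),s["joint_positions"].round(2))
im=get_image("scene");c=get_calibration("scene")
# peg: dark pixels near expected
p=proj(c,[[.5367,.2078,z] for z in(.182,.212,.242)]);print(p.round(1).tolist())
a=-46.6;d=[3,5,7]+[8]*19+[7,5,3,-3.0]
p=lambda a:65*np.array([np.cos(np.radians(a)),np.sin(np.radians(a))])
d=[-i for i in [3,5,7]+[7.5]*19+[8,6,4,2.5,.5]];print(sum(d))
for i in d: print(i,(p(a+i)-p(a)).round(1).tolist(),end='; ');a+=i
E
```

```text
30.15 [0.5365 0.2085 0.344 ] 59.7 [-1.24  0.19  0.95  1.59 -0.16  1.44  0.76]
[[341.3, 137.0], [342.8, 128.9], [344.5, 120.3]]
-178.5
-3 [-2.5, -2.3]; -5 [-4.5, -3.5]; -7 [-6.7, -4.2]; -7.5 [-7.7, -3.5]; -7.5 [-8.1, -2.5]; -7.5 [-8.4, -1.4]; -7.5 [-8.5, -0.3]; -7.5 [-8.5, 0.8]; -7.5 [-8.3, 1.9]; -7.5 [-8.0, 3.0]; -7.5 [-7.5, 4.0]; -7.5 [-6.9, 4.9]; -7.5 [-6.2, 5.8]; -7.5 [-5.4, 6.5]; -7.5 [-4.5, 7.2]; -7.5 [-3.5, 7.7]; -7.5 [-2.5, 8.1]; -7.5 [-1.4, 8.4]; -7.5 [-0.3, 8.5]; -7.5 [0.8, 8.5]; -7.5 [1.9, 8.3]; -7.5 [3.0, 8.0]; -8 [4.3, 8.0]; -6 [3.9, 5.6]; -4 [2.9, 3.5]; -2.5 [1.9, 2.1]; -0.5 [0.4, 0.4];
```

{"op": "send_rows", "data": {
  "force": 6,
  "rows": [
    {"hand":50,"x":0,"y":0,"z":-25,"roll":0},
    {"hand":45,"x":0,"y":0,"z":-30,"roll":0},
    {"hand":40,"x":0,"y":0,"z":-19,"roll":0},
    {"hand":30,"x":0,"y":0,"z":0,"roll":0},
    {"hand":14,"x":0,"y":0,"z":0,"roll":0},
    {"hand":14,"x":0,"y":0,"z":0,"roll":0},
    {"hand":14,"x":0,"y":0,"z":0,"roll":0},
    {"hand":14,"x":0,"y":0,"z":0,"roll":0}
  ]
}}

```text
time: 31.0
position: [0.5374, 0.208, 0.2715]
tool_rot: [0.822, 3.03, 0.004]
ft_force: [0.9, 0.3, 5.0]
grip_width: 0.201
grip_force: 6.0
```

```bash
python3 - <<'E'
from h import *
s=get_state();print(s["time"],s["position"].round(4),s["grip_width"]*87,s["grip_force"],s["ft_force"].round(1))
E
```

```text
31.0 [0.5374 0.208  0.2715] 17.44374897871836 5.998271018033847 [0.9 0.3 5. ]
```

{"op": "send_rows", "data": {
  "force": 6,
  "rows": [
    {"hand":14,"x":-2.5,"y":-2.3,"z":0,"roll":-5.6},
    {"hand":14,"x":-4.5,"y":-3.5,"z":0,"roll":-5.6},
    {"hand":14,"x":-6.7,"y":-4.2,"z":0,"roll":-5.6},
    {"hand":14,"x":-7.7,"y":-3.5,"z":0,"roll":-5.6},
    {"hand":14,"x":-8.1,"y":-2.5,"z":0,"roll":-5.6},
    {"hand":14,"x":-8.4,"y":-1.4,"z":0,"roll":-5.6},
    {"hand":14,"x":-8.5,"y":-0.3,"z":0,"roll":-5.6},
    {"hand":14,"x":-8.5,"y":0.8,"z":0,"roll":-5.6},
    {"hand":14,"x":-8.3,"y":1.9,"z":0,"roll":-5.6},
    {"hand":14,"x":-8.0,"y":3.0,"z":0,"roll":-5.6}
  ]
}}

```text
time: 32.0
position: [0.4666, 0.1946, 0.271]
tool_rot: [2.155, 2.283, 0.003]
ft_force: [3.3, -2.4, 1.5]
grip_width: 0.203
grip_force: 6.0
```

{"op": "send_rows", "data": {
  "rows": [
    {"hand":14,"x":-7.5,"y":4.0,"z":0,"roll":-5.6},
    {"hand":14,"x":-6.9,"y":4.9,"z":0,"roll":-5.6},
    {"hand":14,"x":-6.2,"y":5.8,"z":0,"roll":-5.6},
    {"hand":14,"x":-5.4,"y":6.5,"z":0,"roll":-5.6},
    {"hand":14,"x":-4.5,"y":7.2,"z":0,"roll":-5.6},
    {"hand":14,"x":-3.5,"y":7.7,"z":0,"roll":-5.6},
    {"hand":14,"x":-2.5,"y":8.1,"z":0,"roll":-5.6},
    {"hand":14,"x":-1.4,"y":8.4,"z":0,"roll":-5.6},
    {"hand":14,"x":-0.3,"y":8.5,"z":0,"roll":-5.6},
    {"hand":14,"x":0.8,"y":8.5,"z":0,"roll":-5.6}
  ]
}}

```text
time: 33.0
position: [0.4282, 0.2642, 0.2703]
tool_rot: [2.975, 1.005, -0.001]
ft_force: [-0.4, -3.6, 2.5]
grip_width: 0.201
grip_force: 6.0
```

{"op": "send_rows", "data": {
  "rows": [
    {"hand":14,"x":1.9,"y":8.3,"z":0,"roll":-5.6},
    {"hand":14,"x":3.0,"y":8.0,"z":0,"roll":-5.6},
    {"hand":14,"x":4.3,"y":8.0,"z":0,"roll":-5.6},
    {"hand":14,"x":3.9,"y":5.6,"z":0,"roll":-5.6},
    {"hand":14,"x":2.9,"y":3.5,"z":0,"roll":-5.6},
    {"hand":14,"x":1.9,"y":2.1,"z":0,"roll":-5.6},
    {"hand":14,"x":0.4,"y":0.4,"z":0,"roll":-5.6},
    {"hand":14,"x":0,"y":0,"z":0,"roll":0},
    {"hand":14,"x":0,"y":0,"z":0,"roll":0}
  ]
}}

```text
time: 33.9
position: [0.4465, 0.3011, 0.2702]
tool_rot: [3.141, -0.039, 0.001]
ft_force: [1.9, -0.4, -0.2]
grip_width: 0.204
grip_force: 6.0
```

{"op": "send_rows", "data": {
  "rows": [
    {"hand":40,"x":0,"y":0,"z":0,"roll":0},
    {"hand":60,"x":0,"y":0,"z":0,"roll":0},
    {"hand":70,"x":0,"y":0,"z":20,"roll":0},
    {"hand":70,"x":0,"y":0,"z":30,"roll":0},
    {"hand":70,"x":0,"y":0,"z":30,"roll":5},
    {"hand":70,"x":-9,"y":-35,"z":0,"roll":8},
    {"hand":70,"x":-9,"y":-35,"z":0,"roll":8},
    {"hand":70,"x":-9,"y":-35,"z":0,"roll":8},
    {"hand":70,"x":-9,"y":-34,"z":0,"roll":8},
    {"hand":70,"x":0,"y":0,"z":0,"roll":8}
  ]
}}

```text
time: 34.9
position: [0.41, 0.1583, 0.3484]
tool_rot: [2.915, 1.163, -0.007]
ft_force: [0.0, 0.1, 1.0]
grip_width: 0.797
grip_force: 0.0
```

{"op": "send_rows", "data": {
  "rows": [
    {"hand":70,"x":0,"y":0,"z":0,"roll":7},
    {"hand":70,"x":0,"y":0,"z":0,"roll":0},
    {"hand":70,"x":0,"y":0,"z":0,"roll":0}
  ]
}}

```text
time: 35.2
position: [0.41, 0.1623, 0.3499]
tool_rot: [-2.843, -1.335, 0.0]
ft_force: [0.0, -0.5, -0.0]
grip_width: 0.8
grip_force: 0.0
```

```bash
python3 snap.py w12; python3 - <<'E'
from h import *
import pickle
# reference colours from w6 front weight (M top at 423,223 /1.5625)
a=cv2.imread("pics/w6.png");x,y=int(423/1.5625),int(223/1.5625);H6=cv2.cvtColor(a,cv2.COLOR_BGR2HSV)
print("M top",H6[y-6,x-6],H6[y,x+8],H6[y-4,x+6],"table",H6[130,230],H6[150,230],H6[130,300])
c=pickle.load(open("w12.pkl","rb"));im=cv2.imread("pics/w12.png");hsv=cv2.cvtColor(im,cv2.COLOR_BGR2HSV)
e=proj(c,[[.437,.183,.076]])[0];print("expect",e.round(1))
m=((hsv[...,0]>=18)&(hsv[...,0]<=32)&(hsv[...,1]>70)).astype(np.uint8)
n,l,st,ce=cv2.connectedComponentsWithStats(m)
for i in range(1,n):
    if st[i,4]>150 and st[i,1]<210: print(st[i],ce[i].round(1))
E
```

```text
35.2 [0.41   0.1623 0.3499] toolyaw -39.7 0.8002696614497553 [ 0.  -0.5 -0. ]
M top [ 18 155 178] [ 18 154 172] [ 18 155 170] table [ 11 156 154] [ 10 154 181] [ 10 152 109]
expect [269.3 140.9]
[   0    0   91  140 8052] [33.8 71.6]
[251 124  32  34 697] [266.4 140.7]
[199 136  58  27 162] [227.  151.3]
```

```bash
python3 - <<'E'
from h import *
import pickle
c=pickle.load(open("w12.pkl","rb"));P=at_z(c,[[267,140.7]],[.076]);print(P.round(4),np.hypot(*(P[0,:2]-[.492,.255])))
E
```

```text
[[0.4353 0.1847 0.076 ]] 0.09032916552300076
```

{"op": "send_rows", "data": {
  "force": 15,
  "rows": [
    {"hand":70,"x":13,"y":11,"z":-10,"roll":0},
    {"hand":70,"x":12,"y":11.5,"z":-20,"roll":0},
    {"hand":70,"x":0,"y":0,"z":-40,"roll":0},
    {"hand":70,"x":0,"y":0,"z":-40,"roll":0},
    {"hand":70,"x":0,"y":0,"z":-40,"roll":0},
    {"hand":70,"x":0,"y":0,"z":-35,"roll":0},
    {"hand":70,"x":0,"y":0,"z":-20,"roll":0},
    {"hand":70,"x":0,"y":0,"z":-15,"roll":0},
    {"hand":70,"x":0,"y":0,"z":-8,"roll":0},
    {"hand":60,"x":0,"y":0,"z":-4,"roll":0}
  ]
}}

```text
time: 36.25
position: [0.4349, 0.185, 0.1174]
tool_rot: [2.842, 1.338, -0.001]
ft_force: [0.7, -0.0, -0.3]
grip_width: 0.767
grip_force: 0.0
```

{"op": "send_rows", "data": {
  "force": 20,
  "rows": [
    {"hand":45,"x":0,"y":0,"z":0,"roll":0},
    {"hand":40,"x":0,"y":0,"z":0,"roll":0},
    {"hand":37,"x":0,"y":0,"z":0,"roll":0},
    {"hand":30,"x":0,"y":0,"z":0,"roll":0},
    {"hand":30,"x":0,"y":0,"z":0,"roll":0},
    {"hand":30,"x":0,"y":0,"z":0,"roll":0}
  ]
}}

```text
time: 36.85
position: [0.4355, 0.185, 0.1184]
tool_rot: [-2.842, -1.339, -0.001]
ft_force: [0.5, -0.1, 4.0]
grip_width: 0.409
grip_force: 20.0
```

```bash
python3 - <<'E'
from h import *
s=get_state();print(s["time"],s["position"].round(4),s["grip_width"]*87,s["grip_force"],s["ft_force"].round(1))
E
```

```text
36.85 [0.4355 0.185  0.1184] 35.58759784708649 19.999795539770275 [ 0.5 -0.1  4. ]
```

{"op": "send_rows", "data": {
  "force": 20,
  "rows": [
    {"hand":30,"x":0,"y":0,"z":7,"roll":0},
    {"hand":30,"x":0,"y":0,"z":25,"roll":0},
    {"hand":30,"x":0,"y":0,"z":40,"roll":0},
    {"hand":30,"x":0,"y":0,"z":45,"roll":0},
    {"hand":30,"x":0,"y":-15,"z":40,"roll":0},
    {"hand":30,"x":9,"y":-30,"z":15,"roll":6.6},
    {"hand":30,"x":10,"y":-40,"z":0,"roll":6.6},
    {"hand":30,"x":11,"y":-40,"z":0,"roll":6.6},
    {"hand":30,"x":11,"y":-40,"z":0,"roll":6.6},
    {"hand":30,"x":10,"y":-40,"z":0,"roll":6.6}
  ]
}}

```text
time: 37.85
position: [0.4856, -0.0213, 0.2894]
tool_rot: [-2.342, -2.091, -0.001]
ft_force: [1.2, 1.5, -3.0]
grip_width: 0.407
grip_force: 20.0
```

{"op": "send_rows", "data": {
  "rows": [
    {"hand":30,"x":10,"y":-40,"z":0,"roll":6.6},
    {"hand":30,"x":10,"y":-40,"z":0,"roll":0},
    {"hand":30,"x":10,"y":-40,"z":0,"roll":0},
    {"hand":30,"x":10,"y":-40,"z":0,"roll":0},
    {"hand":30,"x":10,"y":-40,"z":0,"roll":0},
    {"hand":30,"x":9.5,"y":-38,"z":0,"roll":0},
    {"hand":30,"x":0,"y":-20,"z":-10,"roll":0},
    {"hand":30,"x":0,"y":-20,"z":-20,"roll":0},
    {"hand":30,"x":0,"y":0,"z":-12,"roll":0},
    {"hand":30,"x":0,"y":0,"z":0,"roll":0}
  ]
}}

```text
time: 38.85
position: [0.5407, -0.2832, 0.2462]
tool_rot: [-2.261, -2.173, 0.003]
ft_force: [0.3, 0.5, -3.4]
grip_width: 0.405
grip_force: 20.0
```

```bash
python3 ft.py
```

```text
39.25 [ 0.5425 -0.2835  0.2492] yaw -2.1 tilt 0.03 fz -2.99 [-2.1 -3.4 -3.5 -3.5 -2.6 -3.1 -2.8 -2.8] 35.029196633905656
```

{"op": "send_rows", "data": {
  "rows": [
    {"hand":30,"x":2,"y":13,"z":0,"roll":1.5},
    {"hand":30,"x":2,"y":12,"z":0,"roll":0.5},
    {"hand":30,"x":0,"y":0,"z":-2,"roll":0},
    {"hand":30,"x":0,"y":0,"z":-3,"roll":0},
    {"hand":30,"x":0,"y":0,"z":-3,"roll":0},
    {"hand":30,"x":0,"y":0,"z":-3,"roll":0},
    {"hand":30,"x":0,"y":0,"z":-2,"roll":0},
    {"hand":30,"x":0,"y":0,"z":-2,"roll":0},
    {"hand":30,"x":0,"y":0,"z":-2.5,"roll":0},
    {"hand":30,"x":0,"y":0,"z":-2.5,"roll":0}
  ]
}}

```text
time: 40.25
position: [0.5458, -0.2595, 0.2284]
tool_rot: [-2.226, -2.217, 0.001]
ft_force: [0.2, -1.0, -1.9]
grip_width: 0.403
grip_force: 20.0
```

{"op": "send_rows", "data": {
  "rows": [
    {"hand":30,"x":0,"y":0,"z":-2.5,"roll":0},
    {"hand":30,"x":0,"y":0,"z":-2.5,"roll":0},
    {"hand":30,"x":0,"y":0,"z":-2,"roll":0},
    {"hand":30,"x":0,"y":0,"z":0,"roll":0}
  ]
}}

```text
time: 40.65
position: [0.5459, -0.2594, 0.2214]
tool_rot: [-2.225, -2.217, 0.001]
ft_force: [-0.9, -1.6, -0.6]
grip_width: 0.404
grip_force: 20.0
```

```bash
python3 ft.py
```

```text
41.05 [ 0.5461 -0.2592  0.2216] yaw -0.2 tilt 0.03 fz -0.85 [-1.3 -0.6 -1.5 -0.7 -0.3 -0.9 -0.4 -1.1] 35.23856855910085
```

{"op": "send_rows", "data": {
  "rows": [
    {"hand":30,"x":0,"y":0,"z":-1.5,"roll":0},
    {"hand":30,"x":0,"y":0,"z":-1.5,"roll":0},
    {"hand":30,"x":0,"y":0,"z":-1.5,"roll":0},
    {"hand":30,"x":0,"y":0,"z":0,"roll":0}
  ]
}}

```text
time: 41.45
position: [0.5461, -0.2591, 0.2169]
tool_rot: [-2.225, -2.217, 0.001]
ft_force: [-0.9, -1.8, 0.5]
grip_width: 0.406
grip_force: 20.0
```

```bash
python3 ft.py
```

```text
41.85 [ 0.5461 -0.2592  0.2171] yaw -0.2 tilt 0.03 fz 0.55 [ 0.4  0.9  0.8  1.1 -0.   1.1 -0.4  0.5] 34.96441789745818
```

{"op": "send_rows", "data": {
  "force": 3,
  "rows": [
    {"hand":30,"x":0,"y":0,"z":0,"roll":0},
    {"hand":36,"x":0,"y":0,"z":0,"roll":0},
    {"hand":38,"x":0,"y":0,"z":0,"roll":0},
    {"hand":60,"x":0,"y":0,"z":0,"roll":0},
    {"hand":60,"x":0,"y":0,"z":0,"roll":0},
    {"hand":60,"x":0,"y":0,"z":0,"roll":0}
  ]
}}

```text
time: 42.45
position: [0.5461, -0.2588, 0.2169]
tool_rot: [-2.224, -2.217, 0.0]
ft_force: [-0.3, -0.2, 0.2]
grip_width: 0.618
grip_force: 0.0
```

{"op": "send_rows", "data": {
  "rows": [
    {"hand":60,"x":0,"y":0,"z":18,"roll":0},
    {"hand":60,"x":0,"y":0,"z":45,"roll":0},
    {"hand":60,"x":0,"y":0,"z":45,"roll":0},
    {"hand":60,"x":22,"y":-39,"z":0,"roll":0},
    {"hand":60,"x":26,"y":-39,"z":0,"roll":0},
    {"hand":60,"x":28,"y":-39,"z":0,"roll":0},
    {"hand":60,"x":28,"y":-39,"z":0,"roll":0},
    {"hand":60,"x":28,"y":-39,"z":0,"roll":0},
    {"hand":60,"x":0,"y":0,"z":0,"roll":0},
    {"hand":60,"x":0,"y":0,"z":0,"roll":0}
  ]
}}

```text
time: 43.45
position: [0.6772, -0.4563, 0.3223]
tool_rot: [-2.226, -2.212, 0.004]
ft_force: [-1.1, 0.6, 0.6]
grip_width: 0.685
grip_force: 0.0
```

```bash
python3 snap.py w13
```

```text
43.45 [ 0.6772 -0.4563  0.3223] toolyaw -0.3 0.6848646035709098 [-1.1  0.6  0.6]
```

{"op": "send_rows", "data": {
  "rows": [
    {"hand":60,"x":12,"y":-8,"z":-30,"roll":0},
    {"hand":60,"x":11,"y":-5,"z":-30,"roll":0},
    {"hand":60,"x":0,"y":0,"z":-28,"roll":0},
    {"hand":60,"x":0,"y":0,"z":0,"roll":0},
    {"hand":60,"x":0,"y":0,"z":0,"roll":0}
  ]
}}

```text
time: 44.0
position: [0.7016, -0.4649, 0.2389]
tool_rot: [-2.223, -2.219, -0.001]
ft_force: [0.7, -0.2, 0.6]
grip_width: 0.69
grip_force: 0.0
```

```bash
python3 snap.py w14; python3 - <<'E'
from h import *
import pickle
for n,s in(("w13",1),("w14",1)):
    c=pickle.load(open(n+".pkl","rb"));g=cv2.cvtColor(cv2.imread(f"pics/{n}.png"),cv2.COLOR_BGR2GRAY)
    for y in(-.426,-.430,-.434,-.438,-.442,-.446):
        p=proj(c,[[.5456+.0085,y,.1325],[.5456+.0085,y,.1205],[.5456+.0085,y,.1265]]).round(1)
        r=int(round(p[:2,1].mean()))
        if 0<=r<384:
            c0=int(max(0,min(p[:,0])-20));print(n,y,p.tolist(),"row",r,"c0",c0,' '.join(map(str,g[r,c0:c0+48])))
E
```

```text
44.0 [ 0.7016 -0.4649  0.2389] toolyaw -0.1 0.6903171463666296 [ 0.7 -0.2  0.6]
w13 -0.426 [[116.0, 155.4], [121.7, 153.6], [118.9, 154.5]] row 154 c0 96 107 62 35 34 21 43 106 103 105 112 110 107 102 101 105 106 107 105 104 111 91 47 41 37 39 89 105 109 113 111 109 103 111 153 161 161 161 162 163 163 162 140 136 114 98 97 89 91
w13 -0.43 [[116.5, 160.1], [122.1, 158.1], [119.3, 159.1]] row 159 c0 96 102 85 48 35 34 16 68 102 96 102 108 108 105 99 104 106 105 101 98 99 94 67 41 42 30 54 87 97 99 97 85 83 81 81 91 93 87 76 78 74 72 70 71 71 72 70 70 70
w13 -0.434 [[117.0, 164.8], [122.6, 162.7], [119.8, 163.7]] row 164 c0 97 99 70 38 34 30 27 104 100 92 83 92 107 106 101 100 97 95 95 93 93 77 49 39 42 21 48 51 58 69 72 71 71 72 70 71 71 71 70 71 70 71 71 71 71 70 70 71 71
w13 -0.438 [[117.4, 169.5], [123.0, 167.2], [120.3, 168.3]] row 168 c0 97 50 36 41 48 80 85 84 92 92 92 92 91 89 82 79 77 71 52 38 39 26 12 13 19 17 11 11 22 67 72 73 71 71 72 72 71 70 70 72 71 72 71 71 70 70 71 71 72
w13 -0.442 [[117.9, 174.2], [123.5, 171.6], [120.8, 172.9]] row 173 c0 97 87 82 79 76 74 75 74 75 75
[... 963 characters left out ...]
1 33 34 30 10 31 67 77 71 65 61 58 66 71 70 71 70 70 70 70 71 71 71 70 71
w14 -0.438 [[20.6, 179.0], [33.0, 175.2], [26.9, 177.0]] row 177 c0 0 92 89 90 91 91 91 90 88 85 83 82 77 74 72 71 46 35 35 34 26 11 9 8 21 15 14 18 16 12 8 10 12 14 6 9 21 64 70 71 71 70 71 72 71 71 71 71 71
w14 -0.442 [[21.7, 185.3], [33.9, 181.3], [27.9, 183.3]] row 183 c0 1 73 71 73 73 71 71 71 72 71 71 70 71 72 71 65 36 19 18 17 16 7 7 7 13 12 15 17 15 11 8 15 14 12 8 6 21 54 71 71 71 70 72 70 72 71 72 72 73
w14 -0.446 [[22.7, 191.7], [34.9, 187.3], [29.0, 189.4]] row 190 c0 2 74 73 73 73 72 72 72 71 72 72 72 72 72 72 71 52 17 18 17 17 8 8 12 21 13 14 18 16 11 6 11 11 11 10 9 22 55 72 71 71 71 72 71 72 72 72 73 72
```

In the flat view (row 183) the pointer fills the gap between the upper mark (cols 16–24) and the lower mark (cols 31–37), at about cols 24–31. That is about 1 mm from the middle, well within 3.5 mm, so no bars are needed. The arm is clear, so I'm handing the job in.

```bash
python3 -c "
from bench import *
print(close_job())"
```

```text
the job is handed in; nothing more can be done
None
```

I handed the job in at about 44 s with the small brass weight on the pan and the pointer about 1 mm from the middle of the marks by my last measurement, no bars needed; I first tried the medium weight, which was too heavy, so it was eased off and now stands on the bench.

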